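# Nip a mended book in the bench press

## Robot

A 6-joint arm with a two-finger parallel gripper is mounted at the origin on the work surface. World frame = base frame: x ahead of the robot, y to its left, z up, the work surface at z = 0. Lengths are in m, angles in rad, forces in N, time in s.
With the tool pointing down it reaches from about 0.325 to 0.775 m from the base axis. Payload 5.5 kg.
Tool frame: the origin (TCP) lies at the centre of the arm's flange, where the gripper is bolted on; the fingertips stand 173 mm ahead of it and the grasp point (between the pads) lies env.grip_point_offset ahead of it (env.grip_point_offset is the distance from the TCP to the grasp point, in m); x points along the fingers, z is the direction in which the jaws open and shut, and the axes are right-handed (so a half turn about x gives the same grasp; the last joint's range is limited). The gripper opens to 85 mm and grips with 20 to 120 N. Pads are 22 mm wide; open, the fingers measure 114 mm over their backs; the gripper's body (76 mm by 85 mm) begins 54 mm behind the grasp point. The pads swing forward as they close: fully open they stand 13 mm farther back than shut.
Start: joints at [-1.321, 0.091, 1.231, -0, 1.82, -0.057], TCP at [0.181, -0.572, 0.405] pointing down, gripper open.
Joint ranges: [-2.87, 2.87], [-0.86, 2.18], [0.17, 2.46], [-1.51, 4.65], [0.06, 2.69], [-2.65, 2.65]. Speed limits (rad/s): [2.57, 2.57, 3.01, 3.14, 3.14, 3.14].

## Interface

Orientations are given as a rotation vector (axis times angle).
In Python, from workcell import env, snapshot, job_done gives the robot as it stands.
- The arm moves only by the tool apply_moves, never from a script. Its argument "targets" is a list that holds one entry, the list of rows, each a list of 6 numbers: the shift along the tool's x, y, z in mm, then the turn, a rotation vector about the tool's x, y, z in degrees. In form: [[[tx, ty, tz, ax, ay, az], ...]]. A call has 1 to 8 rows; each row is the pose to reach, as a shift and turn from the pose measured when the call began, along the tool's axes at that moment; what a row does not reach only later rows make up. A row lasts 1/8 s, in which the tool goes at most 62.5 mm and 10.7 degrees, less where a joint would pass 70% of its speed; a pose out of reach is approached as far as the arm can. A call with a gripper value outside its range is refused whole. "hand" is the finger opening in mm, from 0 to 85.4, set as the call begins (left out, the last holds). The fingers move at their own pace and stop on an object; "force" is the grip in N (left out, the last holds). Time passes only in rows, so rows that repeat a pose let the fingers close. It gives the time, the measured TCP pose, the force and the opening at its end, in the units of the state.
- env.state(): the state, without advancing time (a new reading comes with each control period).
- snapshot(name): name is "side" or "top" or "wrist"; returns a dict with "color" (400x640x3 uint8, red, green, blue), "mtx" (3x3 intrinsics, pixels), "distortion" ([k1, k2, p1, p2, k3] as OpenCV has them; the pictures are not rectified), "view" (4x4, takes a point from world to camera coordinates); the wrist camera has in their place "mount" (4x4, takes a point from camera to tool coordinates, whose origin is the TCP and whose axes are the tool frame's). Camera axes: x right, y up, looking along -z (the intrinsics and any distortion apply to the point x, -y, -z); pixel columns grow to the right and rows downward; lengths in m; the calibration is good to about 2 mm. A picture is of the moment at which its call begins: read the wrist's pose just before it. There is no depth.
- job_done(): hands the job in, once; it reports no verdict.
The state is a dict: "time": time; "joint_positions": joint angles; "joint_vel": joint speeds; "effort": joint torques, N m; "eef_pos": TCP position; "ee_rot": TCP orientation; "ft_force": force on the tool from outside, world axes, zero at the start; "ft_torque": the same for the moment, N m; "opening": finger opening in m.
Only numpy, scipy, OpenCV 4.12 (cv2) and the standard library are available. Lean on these libraries where they do the work, as an engineer would, in place of code of your own. Each camera call takes 0.05 s, during which the arm holds its last target.

## Task

The mended book lies in the bench press. Nip it: wind the platen down by pushing the arms of the press's four-armed handle round clockwise (seen from above) with a finger, until the platen bears firmly on the book and the handle is hand-tight, then take the hand away. Push only, never grip the handle; do not force it once it is tight, do not push on the platen or the book themselves, and leave the book and the things standing about where they are.

Things in the scene. Friction and masses are not known exactly. Their poses are not given: they have to be found in the camera images.
- press: fixed grey frame of a bench press: bed plate 200 (x) x 320 (y) x 30 mm high; two 28 mm steel pillars 138 mm either side of the middle along y; on them a crosshead 62 (x) x 330 (y) mm, top 180 mm above the table (191 mm at pillar nuts and screw boss). Its upright screw passes through the crosshead. Origin: on the table under the screw's axis, z up. Place and yaw vary.
- wheel: handle on the screw's top: dark hub 48 mm across, four level steel arms at right angles, round bars 14 mm thick with a black ball on each end. Origin: on the axis in the arms' middle plane (252 mm above the table at most, 235 mm when the platen meets the book; hub top 20 mm higher); x along one arm, z up. Clockwise from above drives handle, screw and platen down, 30 mm a full turn.
- ball_end (a point): centre of the 32 mm ball on the arm along the handle's x axis, 105 mm from the axis. On every arm the bare bar to push on runs from 24 to 89 mm from the axis. Winding down takes about 0.4 N m (under 8 N on an arm), the screw stays where it is left, and once the platen bears on the book it tightens up steadily, by some 2 N m in the next 20 degrees.
- platen: the pressing plate on the screw's lower end, 170 (x) x 226 (y) x 18 mm, level, it only slides up and down. Origin: the centre of its flat underside. At the start it hangs 8 to 21 mm above the book.
- book: the mended book: a dark hardback 148 (x) x 210 (y) x 32 mm thick, lying flat on the bed under the platen, loose, about 0.55 kg. Origin: the centre of its underside, 30 mm above the table.
- waiting_book: a hardback 125 x 180 x 22 mm lying flat on the table beside the press, on its +y side. Origin: centre of its underside. To be left alone.
- weight: a turned steel paperweight 60 mm wide and 58 mm high, on the table on the +y side of the press. Origin: centre of its underside. To be left alone.
- glue_jar: a white jar 68 mm wide and 85 mm high, on the table on the -y side of the press. Origin: centre of its underside. To be left alone.
- glue_brush: a flat brush 190 mm long lying on the table on the -y side of the press. To be left alone.

How it is judged:
By the outcome, as a careful person would: the job done as asked, in the order asked, and still so for the second after the job is handed in, with the robot touching nothing.
It also fails if it takes over 61 s, if anything falls off the work surface, if the arm or the gripper's body presses on something with over 40 N, if the wrist force passes 120 N, or if a joint passes its speed limit or range.

## Working session

There is one attempt and no reset: what is moved stays moved. The work goes in short steps, Python scripts to look and compute and a tool call to move; the robot and the scene stay as the last step left them, time stands still between calls to the robot, and variables do not carry over. Pictures are saved under pics/ and viewed, and the job is handed in when it is done.

Besides the shell and the picture viewer there is one more tool, called after "Emit:" in YAML: its name, and indented under it one key for each argument. apply_moves: Moves the arm, as the interface text tells. Its arguments: {"type":"object","properties":{"targets":{"type":"array"},"hand":{"type":"number"},"force":{"type":"number"}},"required":["targets"]}

```bash
ls; mkdir -p pics; python3 - <<'E'
from workcell import env,snapshot
import cv2
s=env.state();print(s, env.grip_point_offset)
for n in("side","top","wrist"):
    d=snapshot(n);cv2.imwrite(f"pics/{n}0.png",d["color"][:,:,::-1]);print(n,d["mtx"].round(1).tolist(),d["distortion"],(d.get("view") if "view" in d else d["mount"]).round(4).tolist())
E
```

```text
pics
{'time': 0.0, 'joint_positions': array([-1.32069648e+00,  9.18986644e-02,  1.23189857e+00,  7.05342297e-06,
        1.81980961e+00, -5.66982375e-02]), 'joint_vel': array([-1.31044938e-03,  1.37837581e-03, -2.76413473e-04,  8.09819675e-05,
       -4.09208559e-04,  7.68942261e-04]), 'effort': array([ 5.43571441e-04, -4.58726013e+01, -4.18032002e+01, -5.37408198e-05,
        1.16572820e-02, -1.13533827e-05]), 'eef_pos': array([ 0.18122039, -0.57204308,  0.40351953]), 'ee_rot': array([ 0.98157682,  1.34045281, -0.97944343]), 'ft_force': array([ 0.27967044,  0.49038597, -0.26511746]), 'ft_torque': array([ 0.0178704 ,  0.02822428, -0.00054692]), 'opening': 0.08538745001193988} 0.1547
side [[451.7, 0.0, 324.3], [0.0, 451.7, 191.9], [0.0, 0.0, 1.0]] [-0.11689017  0.          0.          0.          0.        ] [[0.6939, 0.7197, 0.023, -0.4531], [-0.4306, 0.3891, 0.8144, 0.0734], [0.5772, -0.575, 0.5799, -1.692], [0.0, 0.0, 0.0, 1.0]]
top [[422.3, 0.0, 320.7], [0.0, 422.3, 202.9], [0.0, 0.0, 1.0]] [-0.01866987  0.          0.          0.          0.        ] [[0.0015, -0.9999, 0.0115, 0.0564], [0.9871, 0.0033, 0.1599, -0.5801], [-0.1599, 0.0111, 0.9871, -1.279], [0.0, 0.0, 0.0, 1.0]]
wrist [[336.8, 0.0, 315.0], [0.0, 336.8, 199.6], [0.0, 0.0, 1.0]] [-0.07201498  0.          0.          0.          0.        ] [[0.0007, 0.2985, -0.9544, 0.0312], [-0.0002, 0.9544, 0.2985, 0.0758], [1.0, 0.0, 0.0007, -0.0008], [0.0, 0.0, 0.0, 1.0]]
```

View pics/side0.png

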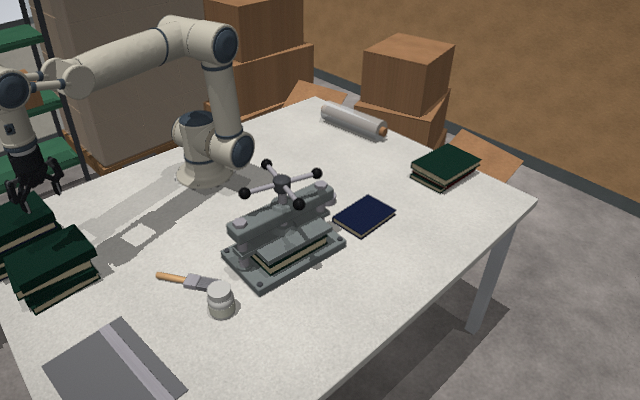

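View pics/top0.png

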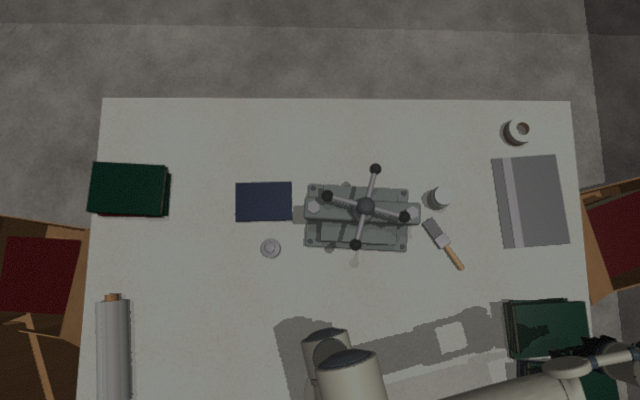

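View pics/wrist0.png

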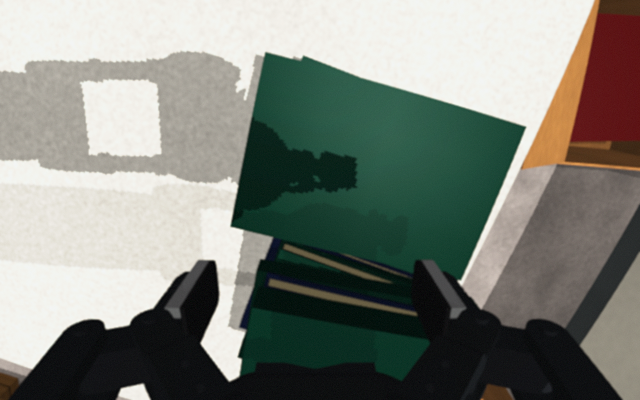

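The side view shows the handle with its hub near (282,185) and balls near (245,193), (266,163), (317,173) and (299,204). In the top view the hub is near (366,207) and the balls near (375,169), (327,196), (356,244) and (404,216). The wrist camera only sees the spare books. Next I triangulate.

```bash
cat > h.py <<'E'
import numpy as np, cv2
from scipy.spatial.transform import Rotation as R
F=np.diag([1,-1,-1.])
def P(view): return (F@view[:3])
def und(d,uv): return cv2.undistortPoints(np.array(uv,float).reshape(-1,1,2),d["mtx"],d["distortion"]).reshape(-1,2)
def tri(da,db,ua,ub):
    X=cv2.triangulatePoints(P(da["view"]),P(db["view"]),und(da,ua).T,und(db,ub).T); return (X[:3]/X[3]).T
def proj(d,X):
    p=P(d["view"]); return cv2.projectPoints(np.array(X,float).reshape(-1,1,3),cv2.Rodrigues(p[:,:3])[0],p[:,3],d["mtx"],d["distortion"])[0].reshape(-1,2)
def wristview(d,s):
    T=np.eye(4);T[:3,:3]=R.from_rotvec(s["ee_rot"]).as_matrix();T[:3,3]=s["eef_pos"]
    d["view"]=np.linalg.inv(T@d["mount"]);return d
def plane(d,uv,z):
    V=np.linalg.inv(d["view"]);q=und(d,uv);r=np.c_[q,np.ones(len(q))]@F@V[:3,:3].T
    return V[:3,3]+r*((z-V[2,3])/r[:,2])[:,None]
def dark(d,seeds,r=9,th=60):
    g=d["color"].max(2);o=[]
    for u,v in seeds:
        m=np.zeros(g.shape,np.uint8);cv2.circle(m,(int(round(u)),int(round(v))),r,255,-1)
        m[g>th]=0;n,l,st,c=cv2.connectedComponentsWithStats(m)
        k=1+np.argmax(st[1:,4]) ;o.append([*c[k],st[k,4]])
    return np.array(o)
E
python3 - <<'E'
from workcell import env,snapshot
from h import *
S=snapshot("side");T=snapshot("top")
a=dark(S,[(245,193),(266,163),(317,173),(299,204)]);b=dark(T,[(356,244),(404,216),(327,196),(375,169)])
a=a;print(a.round(1).tolist(),b.round(1).tolist())
# side: near-robot = up-left... try all matchings by reprojection
from itertools import permutations
best=[]
for p in permutations(range(4)):
    X=tri(S,T,a[:,:2],b[list(p),:2]);e=np.abs(proj(S,X)-a[:,:2]).sum()+np.abs(proj(T,X)-b[list(p),:2]).sum();best.append((e,p,X))
best.sort(key=lambda t:t[0])
for e,p,X in best[:2]:
    print(e,p,X.round(4).tolist());c=X.mean(0);print(c,np.linalg.norm((X-c)[:,:2],axis=1),np.degrees(np.arctan2(*(X-c)[:,[1,0]].T)))
for n,d,c in(("s",S,(285,200)),("t",T,(366,207))):
    x,y=c;cv2.imwrite(f"pics/{n}crop.png",cv2.resize(d["color"][y-75:y+95,x-100:x+100,::-1],None,fx=3.5,fy=3.5,interpolation=2))
E
```

```text
[[244.2, 192.8, 107.0], [265.3, 163.4, 66.0], [316.6, 173.1, 79.0], [298.8, 204.2, 140.0]] [[355.2, 244.1, 113.0], [403.4, 217.6, 130.0], [326.7, 196.8, 145.0], [375.1, 168.4, 84.0]]
3.4575215218711435 (1, 0, 2, 3) [[0.5088, -0.1577, 0.2512], [0.4375, -0.0307, 0.2548], [0.5647, 0.0453, 0.2504], [0.6412, -0.0857, 0.2521]]
[ 0.53806067 -0.05716805  0.2521191 ] [0.1046556  0.10395633 0.10588928 0.10702594] [-106.226592    165.22780049   75.44739458  -15.45029299]
50.664926691190885 (1, 0, 3, 2) [[0.5088, -0.1577, 0.2512], [0.4375, -0.0307, 0.2548], [0.6389, -0.0569, 0.3298], [0.563, 0.0194, 0.1594]]
[ 0.53708257 -0.05646195  0.24880974] [0.1050664  0.10283142 0.10186073 0.08019389] [-105.60683993  165.46926626   -0.27405183   71.12044023]
```

```bash
ls -la pics
```

```text
total 1836
drwxr-xr-x 2 agent agent   4096 Dec  5 23:15 .
drwxr-xr-x 3 agent agent   4096 Dec  5 23:15 ..
-rw-r--r-- 1 agent agent 454471 Dec  5 23:15 scrop.png
-rw-r--r-- 1 agent agent 381818 Dec  5 23:15 side0.png
-rw-r--r-- 1 agent agent 336915 Dec  5 23:15 tcrop.png
-rw-r--r-- 1 agent agent 346563 Dec  5 23:15 top0.png
-rw-r--r-- 1 agent agent 343591 Dec  5 23:15 wrist0.png
```

View pics/scrop.png

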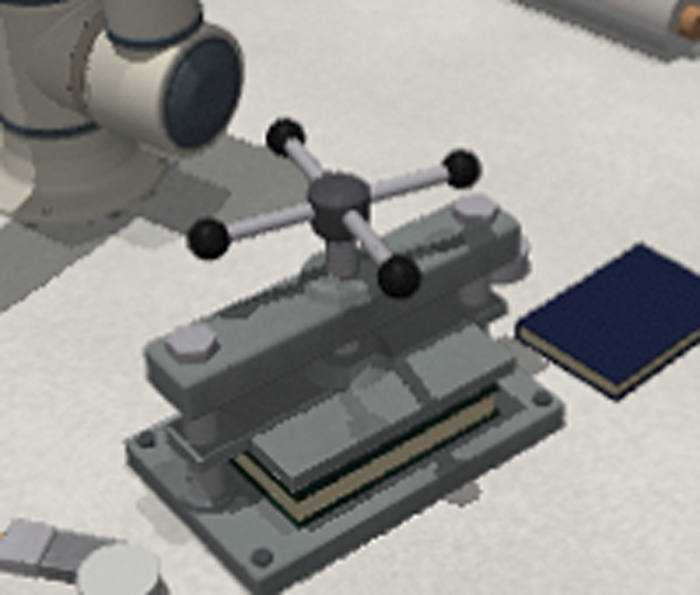

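View pics/tcrop.png

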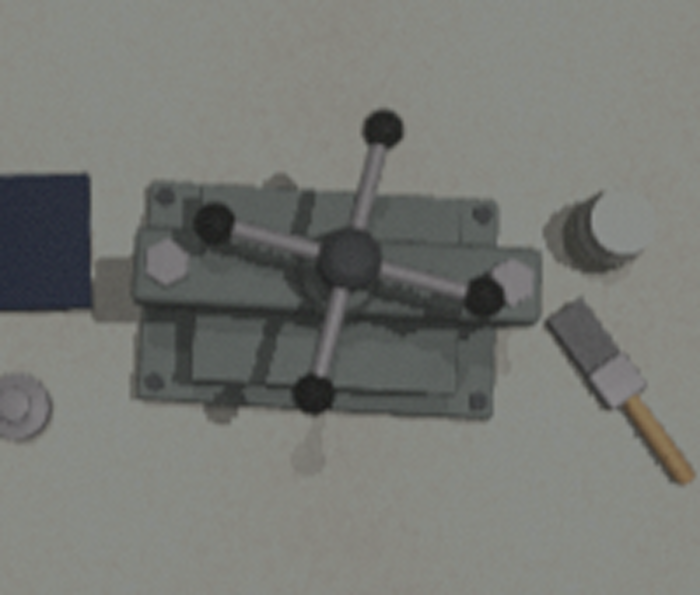

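```bash
python3 - <<'E'
from workcell import env
from h import *
s=env.state();M=R.from_rotvec(s["ee_rot"]).as_matrix();print(M.round(3));print(s["time"])
print("yaw y",np.degrees(np.arctan2(M[1,1],M[0,1])),"j1",np.degrees(s["joint_positions"][0]),"j6",np.degrees(s["joint_positions"][5]))
E
```

```text
[[-0.     0.953  0.302]
 [ 0.001  0.302 -0.953]
 [-1.     0.    -0.001]]
0.25
yaw y 17.58051591066187 j1 -75.67006382002651 j6 -3.2503348872992874
```

```bash
cat >> h.py <<'E'
C=np.array([0.538,-0.057])
def Mt(yaw):
    c,s=np.cos(np.radians(yaw)),np.sin(np.radians(yaw));return np.array([[0,c,s],[0,s,-c],[-1,0,0.]])
def rows(s,pts):
    M=R.from_rotvec(s["ee_rot"]).as_matrix();o=[]
    for x,y,z,w in pts:
        t=M.T@(np.array([x,y,z])-s["eef_pos"])*1000;a=np.degrees(R.from_matrix(M.T@Mt(w)).as_rotvec())
        o.append([*(np.round(t*2)/2).tolist(),*(np.round(a*2)/2).tolist()])
    return o
def arc(th,r,z0,th0=255,off=.018):  # finger centre for arm angle th
    t=np.radians(th);p=C+r*np.array([np.cos(t),np.sin(t)])-off*np.array([np.sin(t),-np.cos(t)])
    return (*p,z0-.030*(th0-th)/360,th-90)
def report(s):
    M=R.from_rotvec(s["ee_rot"]).as_matrix();p=s["eef_pos"];f=s["ft_force"]
    yaw=np.degrees(np.arctan2(M[1,1],M[0,1]));rel=p[:2]-C
    print("t",round(s["time"],2),"p",p.round(4),"yaw",round(yaw,1),"tilt",M[:,0].round(3),"F",f.round(1),"Ftool",(M.T@f).round(1),"T",s["ft_torque"].round(2),"j",s["joint_positions"].round(2))
    print("axis torque",round(rel[0]*-f[1]*-1*-1 + rel[1]*f[0],2),"r",np.linalg.norm(rel).round(4),"polar",np.degrees(np.arctan2(rel[1],rel[0])).round(1))
E
python3 - <<'E'
from workcell import env
from h import *
s=env.state()
for r in rows(s,[(.36,-.42,.40,100),(.565,-.26,.395,165),(*arc(255,.075,.392,off=.030),)]): print(r)
E
```

```text
[4.0, 216.5, -91.0, -82.5, -0.0, -0.0]
[9.5, 460.0, -181.5, -147.5, -0.0, -0.0]
[12.5, 480.5, -304.0, -147.5, -0.0, -0.0]
```

Emit:
apply_moves:
  targets:
    - [[4,30,-12,-10,0,0],[4,60,-25,-20,0,0],[4,95,-38,-30,0,0],[4,130,-52,-41,0,0],[4,165,-66,-51,0,0],[4,200,-80,-61,0,0],[4,230,-92,-71,0,0],[4,265,-104,-82,0,0]]
  hand: 0
  force: 60

```text
time: 1.25
eef_pos: [0.4031, -0.3921, 0.4002]
ee_rot: [-0.132, 1.567, 0.133]
ft_force: [0.7, -0.9, 0.6]
opening: 0.0
```

```bash
sed -i 's/rel\[0\]\*-f\[1\]\*-1\*-1 + rel\[1\]\*f\[0\]/rel[0]*f[1]-rel[1]*f[0]/' h.py; python3 - <<'E'
from workcell import env
from h import *
s=env.state();report(s);print(s["opening"])
for r in rows(s,[(.565,-.26,.395,165),(*arc(255,.075,.392,off=.030),)]): print(r)
E
```

```text
t 1.25 p [ 0.4031 -0.3921  0.4002] yaw 99.7 tilt [-0.     0.001 -1.   ] F [ 0.7 -0.9  0.6] Ftool [-0.6 -1.   0.5] T [-0.01 -0.06 -0.04] j [-0.83 -0.01  1.34  0.    1.81 -1.  ]
axis torque 0.34 r 0.3612 polar -111.9
2.7440692222295324e-05
[5.5, 103.0, 181.5, -65.5, 0.0, -0.0]
[8.5, 227.0, 185.0, -65.5, 0.0, -0.0]
```

Emit:
apply_moves:
  targets:
    - [[5,15,27,-10,0,0],[5,30,54,-20,0,0],[5,45,80,-30,0,0],[5,60,106,-40,0,0],[5,75,133,-50,0,0],[5,90,160,-58,0,0],[5.5,103,181,-65.5,0,0],[5.5,103,181,-65.5,0,0]]

```text
time: 2.25
eef_pos: [0.5652, -0.259, 0.3942]
ee_rot: [-1.016, 1.32, 1.019]
ft_force: [-0.1, -0.5, -0.0]
opening: -0.0001
```

```bash
python3 - <<'E'
from workcell import env,snapshot
from h import *
s=env.state();report(s)
W=wristview(snapshot("wrist"),s);cv2.imwrite("pics/w1.png",W["color"][:,:,::-1])
np.save("x.npy",0)
T=snapshot("top");S=snapshot("side");cv2.imwrite("pics/t1.png",T["color"][:,:,::-1]);cv2.imwrite("pics/s1.png",S["color"][:,:,::-1])
print(proj(W,[[.538,-.057,.252],[.509,-.158,.252],[.641,-.086,.252]]))
for r in rows(s,[arc(255,.075,.392,off=.030)]): print(r)
E
```

```text
t 2.25 p [ 0.5652 -0.259   0.3942] yaw 165.3 tilt [-0.001  0.001 -1.   ] F [-0.1 -0.5 -0. ] Ftool [ 0.  -0.  -0.5] T [ 0.01 -0.02 -0.03] j [-0.48  0.15  1.19  0.    1.81 -1.8 ]
axis torque -0.03 r 0.2038 polar -82.3
[[771.77526904 119.09098139]
 [565.54614346  92.8877106 ]
 [700.23356838 342.31149201]]
[2.5, 48.0, 113.5, 0.5, 0.0, -0.0]
```

View pics/w1.png

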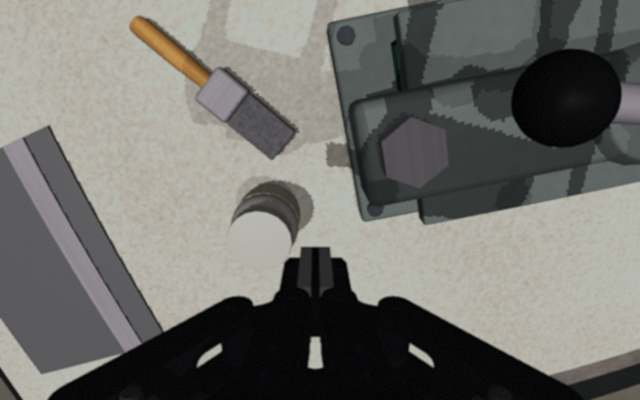

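View pics/s1.png

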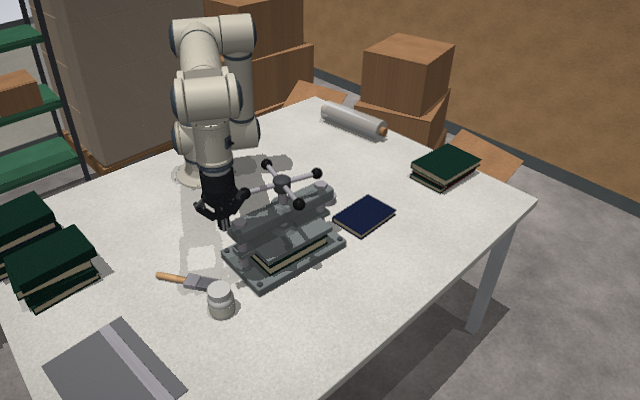

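```bash
python3 - <<'E'
from workcell import env,snapshot
from h import *
W=snapshot("wrist");W["view"]=np.linalg.inv(W["mount"])
for x in (.173,.155,.14,.12,.11,.1,.09,.08):
    for y in (-.011,.011):
        a=proj(W,[[x,y,0],[x,y,.05]]);print(x,y,a.round().tolist(),"mm/px",50/(a[1,0]-a[0,0]))
E
```

```text
0.173 -0.011 [[314.0, 287.0], [417.0, 286.0]] mm/px 0.4870398022305446
0.173 0.011 [[314.0, 245.0], [421.0, 245.0]] mm/px 0.46572224553607144
0.155 -0.011 [[314.0, 309.0], [428.0, 308.0]] mm/px 0.43751556600319463
0.155 0.011 [[314.0, 264.0], [434.0, 263.0]] mm/px 0.41569058527774816
0.14 -0.011 [[314.0, 332.0], [440.0, 331.0]] mm/px 0.39662975020463354
0.14 0.011 [[314.0, 284.0], [448.0, 283.0]] mm/px 0.3742824892208836
0.12 -0.011 [[314.0, 372.0], [460.0, 369.0]] mm/px 0.34293927779237465
0.12 0.011 [[314.0, 318.0], [470.0, 316.0]] mm/px 0.3196877790067581
0.11 -0.011 [[314.0, 396.0], [472.0, 393.0]] mm/px 0.316622404793397
0.11 0.011 [[314.0, 340.0], [485.0, 337.0]] mm/px 0.29278872384414556
0.1 -0.011 [[314.0, 425.0], [486.0, 420.0]] mm/px 0.2908367748280831
0.1 0.011 [[314.0, 366.0], [502.0, 362.0]] mm/px 0.2662934922902951
0.09 -0.011 [[314.0, 460.0], [502.0, 452.0]] mm/px 0.2658208796511079
0.09 0.011 [[314.0, 398.0], [522.0, 392.0]] mm/px 0.24038814745879583
0.08 -0.011 [[314.0, 500.0], [521.0, 489.0]] mm/px 0.24199333513569696
0.08 0.011 [[314.0, 438.0], [546.0, 428.0]] mm/px 0.2154031811849405
```

The wrist view has the near ball at (566,98), against a prediction of (566,93), so the handle position agrees to about 2 mm. It also shows the closed linkage widening from about 41 mm above the tips. I'll keep the tips only about 17 mm below the arm plane.

```bash
python3 - <<'E'
from workcell import env,snapshot
from h import *
s=env.state()
for r in rows(s,[arc(255,.068,.407,off=.030)]+[arc(t,.068,.407,off=.018) for t in (255,250,245)]): print(r)
E
```

```text
[-12.0, 47.5, 122.0, 0.0, 0.0, -0.0]
[-12.0, 59.5, 122.0, 0.0, 0.0, -0.0]
[-11.5, 65.5, 121.0, 5.0, 0.0, -0.0]
[-11.0, 71.5, 120.0, 10.0, 0.0, -0.0]
```

Emit:
apply_moves:
  targets:
    - [[-12,10,20,0,0,0],[-12,25,50,0,0,0],[-12,38,80,0,0,0],[-12,46,110,0,0,0],[-12,47.5,122,0,0,0],[-12,47.5,122,0,0,0]]

```text
time: 3.2
eef_pos: [0.5492, -0.1301, 0.4077]
ee_rot: [-1.015, 1.321, 1.015]
ft_force: [1.0, -0.6, -0.3]
opening: 0.0
```

```bash
python3 - <<'E'
from workcell import env,snapshot
from h import *
s=env.state();report(s)
W=wristview(snapshot("wrist"),s);cv2.imwrite("pics/w2.png",W["color"][:,:,::-1])
S=snapshot("side");cv2.imwrite("pics/s2.png",cv2.resize(S["color"][100:300,150:400,::-1],None,fx=3,fy=3,interpolation=2))
for r in rows(s,[arc(t,.068,.407,off=.018) for t in (255,250,245,240,235,230,225)]): print(r)
E
```

```text
t 3.2 p [ 0.5492 -0.1301  0.4077] yaw 165.1 tilt [ 0.001 -0.    -1.   ] F [ 1.  -0.6 -0.3] Ftool [ 0.3 -1.1 -0.4] T [ 0.05 -0.    0.02] j [-0.29 -0.    1.32  0.    1.82 -1.6 ]
axis torque 0.06 r 0.074 polar -81.3
[0.5, 11.5, -0.5, 0.0, 0.0, 0.0]
[1.0, 17.5, -1.5, 5.0, 0.0, 0.0]
[1.5, 24.0, -2.5, 10.0, 0.0, 0.0]
[2.0, 30.0, -2.5, 15.0, 0.0, 0.0]
[2.5, 36.0, -2.5, 20.0, 0.0, 0.0]
[3.0, 42.0, -1.5, 25.0, 0.0, 0.0]
[3.0, 48.0, -0.0, 30.0, 0.0, 0.0]
```

View pics/w2.png

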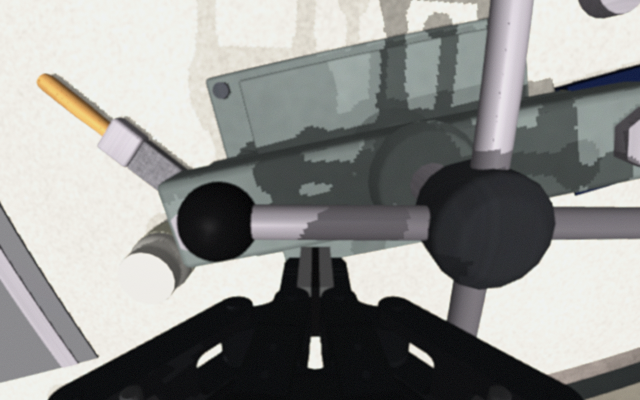

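View pics/s2.png

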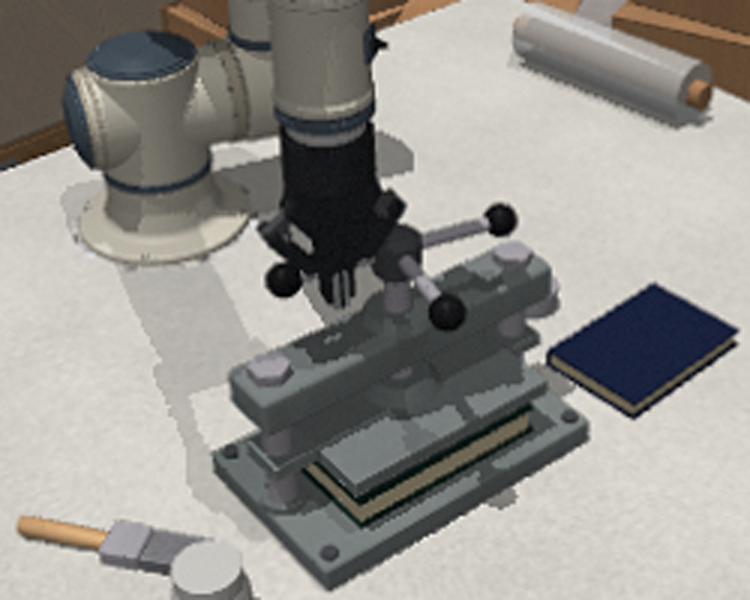

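The wrist view shows the bar just ahead of the closed tips: ball at (217,222), hub at (490,228), tips at column 316. That puts the finger about 67 mm from the axis and square to the bar. Now I push.

Emit:
apply_moves:
  targets:
    - [[0.5,6,-0.5,0,0,0],[0.5,11.5,-0.5,0,0,0],[1,17.5,-1.5,5,0,0],[1.5,24,-2.5,10,0,0],[2,30,-2.5,15,0,0],[2.5,36,-2.5,20,0,0],[3,42,-1.5,25,0,0],[3,48,0,30,0,0]]

```text
time: 4.3
eef_pos: [0.503, -0.1198, 0.404]
ee_rot: [-0.612, 1.482, 0.608]
ft_force: [5.2, -4.0, -3.6]
opening: 0.0001
```

```bash
python3 - <<'E'
from workcell import env,snapshot
from h import *
s=env.state();report(s)
W=wristview(snapshot("wrist"),s);cv2.imwrite("pics/w3.png",W["color"][:,:,::-1])
for r in rows(s,[arc(t,.068,.407,off=.018) for t in range(220,180,-5)]): print(r)
E
```

```text
t 4.3 p [ 0.503  -0.1198  0.404 ] yaw 134.7 tilt [ 0.002 -0.002 -1.   ] F [ 5.2 -4.  -3.6] Ftool [ 3.7 -6.4  0.9] T [-0.62 -0.89 -0.  ] j [-0.3  -0.13  1.45 -0.    1.82 -1.08]
axis torque 0.46 r 0.0719 polar -119.2
[-0.0, 7.5, -0.0, 4.5, 0.0, 0.0]
[0.0, 13.5, -1.0, 9.5, 0.0, 0.0]
[0.5, 20.0, -1.5, 14.5, 0.0, 0.0]
[1.0, 26.0, -1.0, 19.5, 0.0, 0.0]
[1.5, 32.0, -0.0, 24.5, 0.0, 0.0]
[2.0, 38.0, 1.0, 29.5, 0.0, 0.0]
[2.0, 44.0, 3.0, 34.5, 0.0, 0.0]
[2.5, 49.5, 5.5, 39.5, 0.0, 0.0]
```

View pics/w3.png

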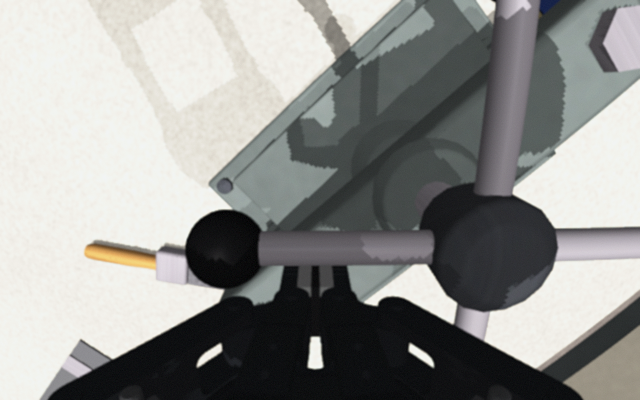

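The bar at rows 230–265 rests against the tips and the handle turns at about 0.46 N·m. I keep pushing.

Emit:
apply_moves:
  targets:
    - [[0,7.5,0,4.5,0,0],[0,13.5,-1,9.5,0,0],[0.5,20,-1.5,14.5,0,0],[1,26,-1,19.5,0,0],[1.5,32,0,24.5,0,0],[2,38,1,29.5,0,0],[2,44,3,34.5,0,0],[2.5,49.5,5.5,39.5,0,0]]

```text
time: 5.35
eef_pos: [0.4716, -0.0813, 0.4011]
ee_rot: [-0.069, 1.568, 0.063]
ft_force: [2.2, -6.3, -2.0]
opening: -0.0002
```

```bash
python3 - <<'E'
from workcell import env,snapshot
from h import *
s=env.state();report(s)
for r in rows(s,[arc(t,.068,.407,off=.018) for t in range(180,140,-5)]): print(r)
E
```

```text
t 5.35 p [ 0.4716 -0.0813  0.4011] yaw 94.8 tilt [ 0.001 -0.004 -1.   ] F [ 2.2 -6.3 -2. ] Ftool [ 2.1 -6.5  1.7] T [-0.98 -0.42  0.04] j [-0.24 -0.24  1.55 -0.    1.83 -0.33]
axis torque 0.47 r 0.0707 polar -159.9
[0.5, 6.5, -1.0, 5.0, 0.0, 0.0]
[0.5, 12.5, -2.0, 10.0, 0.0, 0.0]
[1.0, 18.5, -2.0, 15.0, 0.0, 0.0]
[1.5, 25.0, -2.0, 20.0, 0.0, 0.0]
[2.0, 31.0, -1.0, 25.0, 0.0, 0.0]
[2.5, 37.0, 0.5, 30.0, 0.0, 0.0]
[2.5, 42.5, 2.0, 35.0, 0.0, 0.0]
[3.0, 48.5, 4.5, 40.0, 0.0, 0.0]
```

Emit:
apply_moves:
  targets:
    - [[0.5,6.5,-1,5,0,0],[0.5,12.5,-2,10,0,0],[1,18.5,-2,15,0,0],[1.5,25,-2,20,0,0],[2,31,-1,25,0,0],[2.5,37,0.5,30,0,0],[2.5,42.5,2,35,0,0],[3,48.5,4.5,40,0,0]]

```text
time: 6.35
eef_pos: [0.4715, -0.0337, 0.3979]
ee_rot: [0.479, 1.514, -0.489]
ft_force: [-2.7, -5.6, 0.2]
opening: -0.0001
```

```bash
python3 - <<'E'
from workcell import env,snapshot
from h import *
s=env.state();report(s)
for r in rows(s,[arc(t,.068,.407,off=.018) for t in range(140,100,-5)]): print(r)
W=wristview(snapshot("wrist"),s);cv2.imwrite("pics/w4.png",W["color"][:,:,::-1])
S=snapshot("side");cv2.imwrite("pics/s4.png",cv2.resize(S["color"][100:300,150:400,::-1],None,fx=3,fy=3,interpolation=2))
E
```

```text
t 6.35 p [ 0.4715 -0.0337  0.3979] yaw 54.6 tilt [ 0.    -0.007 -1.   ] F [-2.7 -5.6  0.2] Ftool [-0.2 -6.1  1. ] T [-0.96  0.28 -0.02] j [-0.14 -0.25  1.57 -0.01  1.83  0.48]
axis torque 0.43 r 0.0705 polar 160.7
[0.5, 7.0, -1.5, 4.5, 0.0, 0.5]
[1.0, 13.0, -2.5, 9.5, 0.5, 0.5]
[1.0, 19.5, -2.5, 14.5, 0.5, 0.5]
[1.5, 25.5, -2.5, 19.5, 0.5, 0.5]
[2.0, 31.5, -1.5, 24.5, 0.5, 0.5]
[2.5, 37.5, -0.5, 29.5, 0.5, 0.0]
[3.0, 43.5, 1.5, 34.5, 0.5, 0.0]
[3.0, 49.0, 4.0, 39.5, 0.5, 0.0]
```

View pics/w4.png

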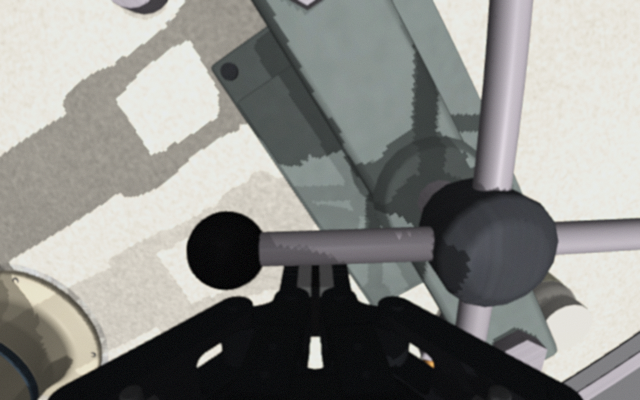

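View pics/s4.png

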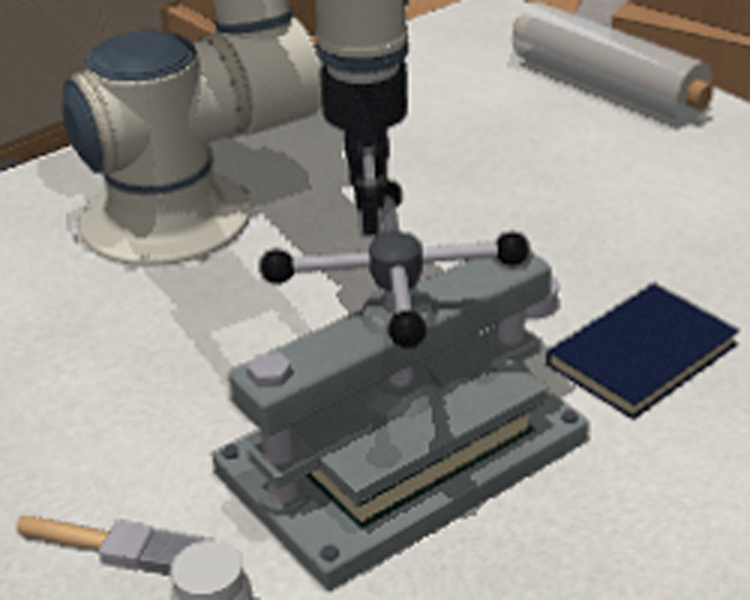

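In the wrist view the bar (rows 232–265) is still flat on the tips. In the side view the platen is lower but still clear of the book. Torque is unchanged.

Emit:
apply_moves:
  targets:
    - [[0.5,7,-1.5,4.5,0,0],[1,13,-2.5,9.5,0,0],[1,19.5,-2.5,14.5,0.5,0.5],[1.5,25.5,-2.5,19.5,0.5,0.5],[2,31.5,-1.5,24.5,0.5,0.5],[2.5,37.5,-0.5,29.5,0.5,0],[3,43.5,1.5,34.5,0.5,0],[3,49,4,39.5,0.5,0]]

```text
time: 7.45
eef_pos: [0.5027, 0.004, 0.3947]
ee_rot: [1.01, 1.329, -1.016]
ft_force: [-5.3, -2.6, 1.1]
opening: 0.0005
```

```bash
python3 - <<'E'
from workcell import env,snapshot
from h import *
s=env.state();report(s)
for r in rows(s,[arc(t,.068,.407,off=.018) for t in range(100,60,-5)]): print(r)
W=wristview(snapshot("wrist"),s);cv2.imwrite("pics/w5.png",W["color"][:,:,::-1])
S=snapshot("side");cv2.imwrite("pics/s5.png",cv2.resize(S["color"][130:300,200:400,::-1],None,fx=3.5,fy=3.5,interpolation=2))
E
```

```text
t 7.45 p [0.5027 0.004  0.3947] yaw 15.2 tilt [-0.007  0.001 -1.   ] F [-5.3 -2.6  1.1] Ftool [-1.  -5.8  1.1] T [-0.45  0.8  -0.  ] j [-0.06 -0.17  1.5   0.    1.82  1.25]
axis torque 0.42 r 0.0705 polar 120.1
[0.5, 6.5, -1.5, 5.0, -0.0, 0.5]
[1.0, 12.5, -2.0, 10.0, -0.0, 0.5]
[1.5, 18.5, -2.0, 15.0, -0.0, 0.5]
[1.5, 24.5, -2.0, 20.0, -0.0, 0.5]
[2.0, 31.0, -1.0, 25.0, -0.0, 0.5]
[2.5, 37.0, 0.5, 30.0, -0.0, 0.5]
[3.0, 42.5, 2.0, 35.0, -0.0, 0.5]
[3.0, 48.5, 4.5, 40.0, -0.0, 0.5]
```

View pics/s5.png

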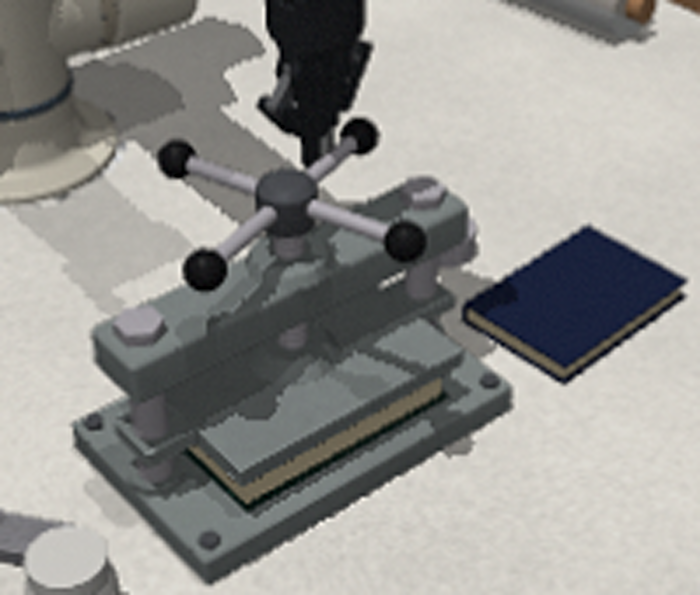

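The platen is now close to the book. Shorter pushes from here.

Emit:
apply_moves:
  targets:
    - [[0.5,6.5,-1.5,5,0,0.5],[1,12.5,-2,10,0,0.5],[1.5,18.5,-2,15,0,0.5],[1.5,24.5,-2,20,0,0.5]]

```text
time: 8.05
eef_pos: [0.5255, 0.0128, 0.3929]
ee_rot: [1.271, 1.172, -1.267]
ft_force: [-5.7, 0.3, 0.8]
opening: 0.0001
```

```bash
python3 - <<'E'
from workcell import env,snapshot
from h import *
s=env.state();report(s)
for r in rows(s,[arc(t,.068,.407,off=.018) for t in range(80,50,-5)]): print(r)
E
```

```text
t 8.05 p [0.5255 0.0128 0.3929] yaw -4.6 tilt [ 0.     0.003 -1.   ] F [-5.7  0.3  0.8] Ftool [-0.8 -5.7  0.1] T [-0.03  0.93  0.03] j [-0.04 -0.11  1.45  0.    1.8   1.61]
axis torque 0.4 r 0.0709 polar 100.1
[0.5, 6.5, -1.0, 5.5, -0.0, 0.0]
[1.0, 12.5, -1.5, 10.5, -0.0, 0.0]
[1.5, 18.5, -2.0, 15.5, -0.0, 0.0]
[1.5, 25.0, -1.5, 20.5, -0.0, 0.0]
[2.0, 31.0, -0.5, 25.5, -0.0, 0.0]
[2.5, 37.0, 1.0, 30.5, -0.0, 0.0]
```

Emit:
apply_moves:
  targets:
    - [[0.5,6.5,-1,5.5,0,0],[1,12.5,-1.5,10.5,0,0],[1.5,18.5,-2,15.5,0,0]]

```text
time: 8.43
eef_pos: [0.5436, 0.0139, 0.3917]
ee_rot: [1.464, 1.029, -1.461]
ft_force: [-5.2, 2.5, 2.8]
opening: -0.0
```

```bash
python3 - <<'E'
from workcell import env,snapshot
from h import *
s=env.state();report(s)
for r in rows(s,[arc(t,.068,.407,off=.018) for t in range(65,30,-5)]): print(r)
E
```

```text
t 8.43 p [0.5436 0.0139 0.3917] yaw -20.0 tilt [-0.002  0.006 -1.   ] F [-5.2  2.5  2.8] Ftool [-2.8 -5.8 -0.5] T [ 0.44  0.79 -0.03] j [-0.04 -0.06  1.41  0.01  1.8   1.88]
axis torque 0.39 r 0.0711 polar 85.5
[0.5, 7.0, -1.0, 5.0, -0.5, 0.0]
[1.0, 13.0, -1.5, 10.0, -0.5, 0.0]
[1.5, 19.0, -2.0, 15.0, -0.0, 0.0]
[1.5, 25.5, -1.5, 20.0, -0.0, 0.0]
[2.0, 31.5, -0.5, 25.0, -0.0, 0.5]
[2.5, 37.5, 0.5, 30.0, -0.0, 0.5]
[3.0, 43.5, 2.5, 35.0, -0.0, 0.5]
```

Emit:
apply_moves:
  targets:
    - [[0.5,7,-1,5,0,0],[1,13,-1.5,10,0,0]]

```text
time: 8.68
eef_pos: [0.5558, 0.0117, 0.3909]
ee_rot: [1.586, 0.926, -1.582]
ft_force: [-3.7, 5.7, 1.5]
opening: 0.0001
```

```bash
python3 - <<'E'
from workcell import env,snapshot
from h import *
s=env.state();report(s)
for r in rows(s,[arc(t,.068,.407,off=.018) for t in range(60,30,-5)]): print(r)
W=wristview(snapshot("wrist"),s);cv2.imwrite("pics/w6.png",W["color"][:,:,::-1])
S=snapshot("side");cv2.imwrite("pics/s6.png",cv2.resize(S["color"][130:300,200:400,::-1],None,fx=3.5,fy=3.5,interpolation=2))
E
```

```text
t 8.68 p [0.5558 0.0117 0.3909] yaw -29.8 tilt [-0.003  0.009 -1.   ] F [-3.7  5.7  1.5] Ftool [-1.4 -6.1 -3.1] T [0.8  0.61 0.06] j [-0.04 -0.03  1.38  0.01  1.8   2.05]
axis torque 0.36 r 0.071 polar 75.4
[0.0, 1.0, 0.5, 0.0, -0.5, 0.5]
[0.5, 7.0, -1.0, 5.0, -0.5, 0.5]
[1.0, 13.0, -1.5, 10.0, -0.5, 0.5]
[1.5, 19.0, -2.0, 15.0, -0.5, 0.5]
[1.5, 25.5, -1.5, 20.0, -0.5, 0.5]
[2.0, 31.5, -0.5, 25.0, -0.5, 0.5]
```

View pics/s6.png

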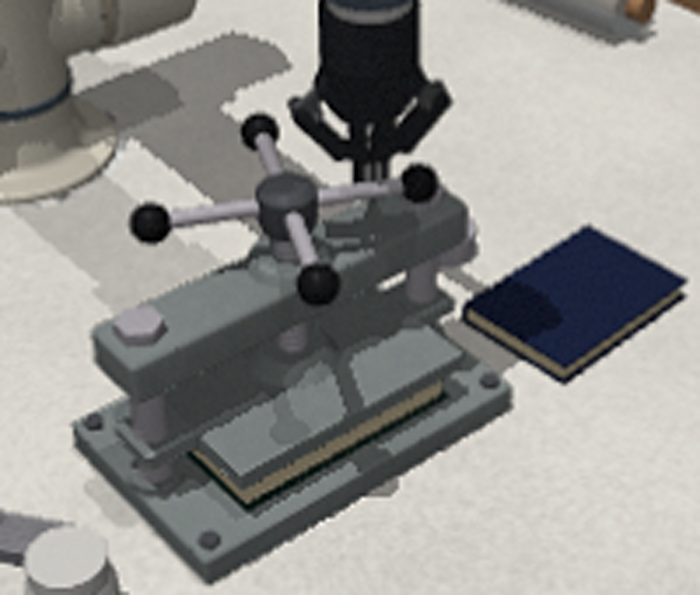

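View pics/w6.png

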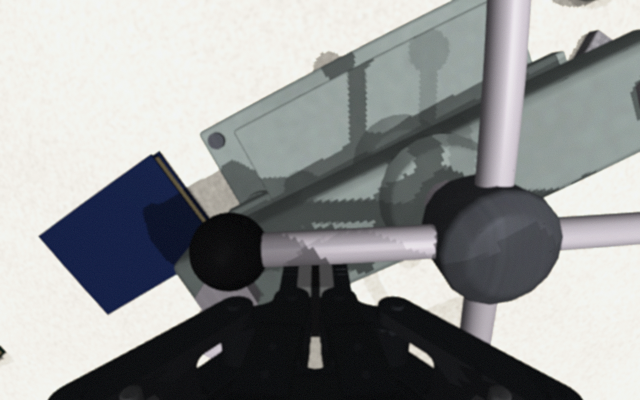

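The platen is almost on the book. The finger is still flat on the bar between the ball (228,252) and the hub (497,245). Next come 5° steps with less wrist turn, to save joint 6 range.

Emit:
apply_moves:
  targets:
    - [[0.5,7,-1,4,0,0],[1,13,-1.5,7,0,0]]

```text
time: 9.02
eef_pos: [0.5678, 0.0068, 0.3899]
ee_rot: [1.666, 0.847, -1.664]
ft_force: [-3.7, 4.5, 1.7]
opening: 0.0001
```

```bash
python3 - <<'E'
from workcell import env,snapshot
from h import *
s=env.state();report(s)
for r in rows(s,[arc(t,.068,.407,off=.018) for t in (50,47,45,40,35,30)]): print(r)
E
```

```text
t 9.03 p [0.5678 0.0068 0.3899] yaw -36.6 tilt [-0.003  0.01  -1.   ] F [-3.7  4.5  1.7] Ftool [-1.7 -5.7 -1.4] T [0.69 0.71 0.02] j [-0.05  0.    1.35  0.01  1.79  2.16]
axis torque 0.37 r 0.0704 polar 65.0
[-0.0, 0.0, 0.0, 3.5, -0.5, 0.5]
[0.0, 4.0, -0.5, 6.5, -0.5, 0.5]
[0.5, 6.5, -1.0, 8.5, -0.5, 0.5]
[0.5, 12.5, -1.5, 13.5, -0.5, 0.5]
[1.0, 18.5, -1.0, 18.5, -0.5, 0.5]
[1.5, 24.5, -0.5, 23.5, -0.0, 0.5]
```

Emit:
apply_moves:
  targets:
    - [[0.5,6.5,-1,5,0,0],[0.5,10,-1.5,8,0,0]]

```text
time: 9.28
eef_pos: [0.5763, 0.0026, 0.3893]
ee_rot: [1.757, 0.751, -1.757]
ft_force: [-4.3, 3.6, 1.4]
opening: 0.0002
```

```bash
python3 - <<'E'
from workcell import env,snapshot
from h import *
s=env.state();report(s)
for r in rows(s,[arc(t,.068,.407,off=.018) for t in (42,40,35,30,25)]): print(r)
E
```

```text
t 9.28 p [0.5763 0.0026 0.3893] yaw -44.4 tilt [-0.005  0.012 -1.   ] F [-4.3  3.6  1.4] Ftool [-1.3 -5.6  0.4] T [ 0.65  0.63 -0.02] j [-0.06  0.03  1.32  0.01  1.8   2.29]
axis torque 0.39 r 0.0708 polar 57.3
[0.0, 0.5, 0.5, 3.5, -0.5, 0.5]
[0.0, 3.0, -0.0, 5.5, -0.5, 0.5]
[0.5, 9.0, -1.0, 10.5, -0.0, 0.5]
[1.0, 15.5, -1.0, 15.5, -0.0, 0.5]
[1.5, 21.5, -0.5, 20.5, -0.0, 0.5]
```

Joint 6 has about 20° left, so I back off, lift and take the next arm counter-clockwise for the final tightening.

```bash
python3 - <<'E'
from workcell import env,snapshot
from h import *
s=env.state()
x,y,z,w=arc(132.5,.068,s["eef_pos"][2],off=.034,th0=132.5)
print(x,y,z,w)
for r in rows(s,[(x,y,z+.06,w),(x,y,z,w)]): print(r)
E
```

```text
0.4669924364305909 -0.02983520815584401 0.38933988998630736 42.5
[-60.0, -56.0, 99.5, -87.0, -0.5, 0.5]
[0.0, -55.5, 99.5, -87.0, -0.5, 0.5]
```

Emit:
apply_moves:
  targets:
    - [[0,-6,0,0,0,0],[0,-12,0,0,0,0],[-20,-14,0,0,0,0],[-40,-14,0,0,0,0],[-60,-14,0,0,0,0],[-60,-14,0,0,0,0]]

```text
time: 10.02
eef_pos: [0.5662, 0.0117, 0.4531]
ee_rot: [1.761, 0.749, -1.751]
ft_force: [-0.6, -0.5, -0.3]
opening: 0.0002
```

```bash
python3 - <<'E'
from workcell import env,snapshot
from h import *
s=env.state();report(s)
x,y,z,w=arc(132.5,.068,.3893,off=.034,th0=132.5)
for r in rows(s,[(x,y,z+.06,w),(x,y,z,w)]): print(r)
W=wristview(snapshot("wrist"),s);cv2.imwrite("pics/w7.png",W["color"][:,:,::-1])
S=snapshot("side");cv2.imwrite("pics/s7.png",cv2.resize(S["color"][130:300,200:400,::-1],None,fx=3.5,fy=3.5,interpolation=2))
E
```

```text
t 10.03 p [0.5662 0.0117 0.4531] yaw -44.3 tilt [ 0.001  0.011 -1.   ] F [-0.6 -0.5 -0.3] Ftool [ 0.2 -0.1  0.8] T [0.03 0.02 0.  ] j [-0.04  0.02  1.22  0.01  1.9   2.31]
axis torque 0.03 r 0.0742 polar 67.6
[3.5, -42.0, 99.0, -87.0, -0.5, -0.0]
[63.5, -41.5, 99.5, -87.0, -0.5, -0.0]
```

View pics/s7.png

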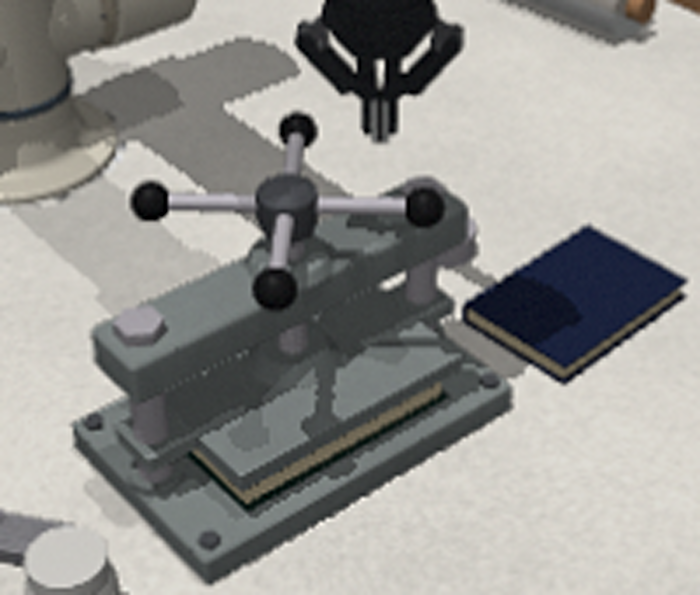

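View pics/w7.png

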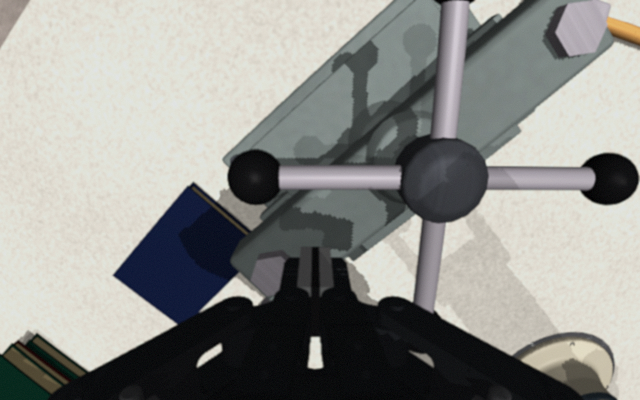

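The finger is clear above the handle. In the wrist view the arm just pushed runs level along row 177 from ball (255,177) to hub (444,180), so it sits at about 45°. Now I swing over to the arm at about 135°.

Emit:
apply_moves:
  targets:
    - [[3,-5,12,-10,0,0],[3,-10,24,-20,0,0],[3,-15,36,-30,0,0],[3,-20,48,-40,0,0],[3,-25,60,-50,0,0],[3,-30,72,-60,0,0],[3,-35,84,-70,0,0],[3,-40,95,-80,0,0]]

```text
time: 11.12
eef_pos: [0.471, -0.0284, 0.4457]
ee_rot: [0.743, 1.453, -0.73]
ft_force: [-0.0, 0.5, 0.7]
opening: -0.0001
```

```bash
python3 - <<'E'
from workcell import env,snapshot
from h import *
s=env.state();report(s)
for r in rows(s,[(*arc(134,.068,.3885+d,off=.034,th0=134)[:3],44) for d in (.06,.03,0)]+[arc(t,.068,.3885,off=.018,th0=134) for t in (134,130,125,120)]): print(r)
W=wristview(snapshot("wrist"),s);cv2.imwrite("pics/w8.png",W["color"][:,:,::-1])
E
```

```text
t 11.12 p [ 0.471  -0.0284  0.4457] yaw 36.0 tilt [-0.006  0.012 -1.   ] F [-0.   0.5  0.7] Ftool [-0.7  0.2 -0.4] T [ 0.03 -0.02 -0.01] j [-0.14 -0.24  1.47  0.01  1.92  0.81]
axis torque -0.03 r 0.0728 polar 156.9
[-3.0, -5.5, -0.0, -8.0, -0.5, -0.0]
[27.0, -6.0, 0.0, -8.0, -0.5, -0.0]
[57.0, -6.0, 0.5, -8.0, -0.5, -0.0]
[57.5, 10.0, -1.5, -8.0, -0.5, -0.0]
[57.5, 14.5, -3.5, -4.0, -0.5, -0.0]
[58.0, 20.5, -5.0, 1.0, -0.5, -0.0]
[58.5, 26.5, -6.5, 6.0, -0.5, -0.0]
```

View pics/w8.png

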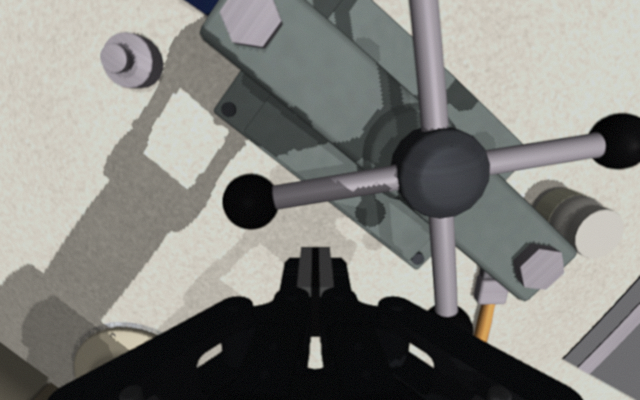

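The finger is on the counter-clockwise side of the next arm, with its ball at (250,201) and the hub at (443,173). I lower, then push.

Emit:
apply_moves:
  targets:
    - [[-3,-6,0,-8,0,0],[15,-6,0,-8,-0.5,0],[36,-6,0,-8,-0.5,0],[57,-6,0.5,-8,-0.5,0],[57,-6,0.5,-8,-0.5,0],[57.5,2,-0.5,-8,-0.5,0],[57.5,8,-1,-8,-0.5,0],[57.5,10,-1.5,-8,-0.5,0]]

```text
time: 12.18
eef_pos: [0.4771, -0.0211, 0.3896]
ee_rot: [0.625, 1.481, -0.622]
ft_force: [-7.0, -6.7, 3.5]
opening: -0.0003
```

```bash
python3 - <<'E'
from workcell import env,snapshot
from h import *
s=env.state();report(s)
W=wristview(snapshot("wrist"),s);cv2.imwrite("pics/w9.png",W["color"][:,:,::-1])
for r in rows(s,[arc(t,.068,.3885,off=.018,th0=134) for t in (134,132,130,128,125,120,115,110,105,100)]): print(r)
E
```

```text
t 12.18 p [ 0.4771 -0.0211  0.3896] yaw 44.3 tilt [-0.001  0.002 -1.   ] F [-7.  -6.7  3.5] Ftool [-3.5 -9.7 -0.1] T [-0.99  1.06 -0.  ] j [-0.12 -0.24  1.57  0.    1.81  0.68]
axis torque 0.66 r 0.0707 polar 149.5
[1.0, 1.0, 0.0, 0.5, -0.0, -0.0]
[1.5, 3.5, -0.5, 2.5, -0.0, -0.0]
[1.5, 5.5, -1.0, 4.5, -0.0, -0.0]
[1.5, 8.0, -1.5, 6.5, -0.0, -0.0]
[2.0, 12.0, -2.0, 9.5, -0.0, -0.0]
[2.5, 18.0, -2.0, 14.5, -0.0, -0.0]
[2.5, 24.0, -2.0, 19.5, -0.0, -0.0]
[3.0, 30.0, -1.0, 24.5, -0.0, -0.0]
[3.5, 36.0, 0.0, 29.5, -0.0, -0.0]
[4.0, 42.0, 2.0, 34.5, -0.0, -0.0]
```

View pics/w9.png

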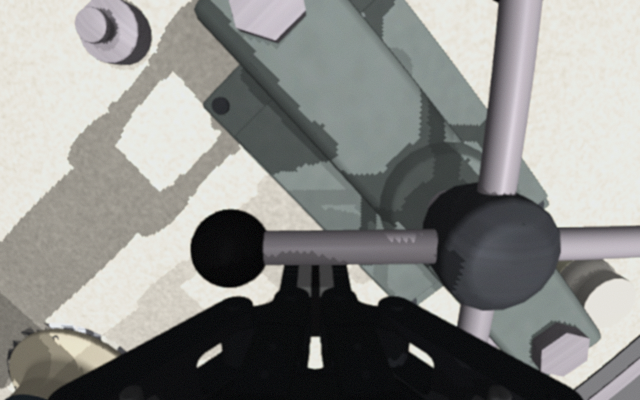

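The finger is on the bar and the axis torque has risen to 0.66 N·m. Small steps now, reading the force after each.

Emit:
apply_moves:
  targets:
    - [[1,3,-0.5,2,0,0],[1,5.5,-1,4.5,0,0]]

```text
time: 12.48
eef_pos: [0.4785, -0.0185, 0.3896]
ee_rot: [0.683, 1.465, -0.695]
ft_force: [-21.4, -15.9, 7.7]
opening: 0.0001
```

```bash
python3 - <<'E'
from workcell import env,snapshot
from h import *
s=env.state();report(s)
for r in rows(s,[arc(t,.068,.3885,off=.018,th0=134) for t in (130,128,126,124,122,120)]): print(r)
E
```

```text
t 12.47 p [ 0.4785 -0.0185  0.3896] yaw 39.5 tilt [-0.009 -0.004 -1.   ] F [-21.4 -15.9   7.7] Ftool [ -7.5 -26.7  -1.3] T [-2.36  3.3   0.08] j [-0.11 -0.23  1.57 -0.01  1.82  0.77]
axis torque 1.77 r 0.0709 polar 147.1
[1.5, 3.0, -0.5, -0.5, -0.0, 0.5]
[1.5, 5.0, -1.0, 1.5, -0.0, 0.5]
[1.5, 7.5, -1.5, 3.5, -0.0, 0.5]
[2.0, 10.0, -2.0, 5.5, -0.0, 0.5]
[2.0, 12.5, -2.0, 7.5, -0.0, 0.5]
[2.0, 15.0, -2.5, 9.5, -0.0, 0.5]
```

```bash
python3 - <<'E'
from workcell import env,snapshot
from h import *
s=env.state();report(s)
W=wristview(snapshot("wrist"),s);cv2.imwrite("pics/w10.png",W["color"][:,:,::-1])
S=snapshot("side");T=snapshot("top");cv2.imwrite("pics/s10.png",cv2.resize(S["color"][170:300,210:370,::-1],None,fx=5,fy=4.6,interpolation=2))
cv2.imwrite("pics/t10.png",cv2.resize(T["color"][140:270,290:450,::-1],None,fx=4.5,fy=4.5,interpolation=2))
E
```

```text
t 12.47 p [ 0.4785 -0.0185  0.3896] yaw 39.5 tilt [-0.009 -0.004 -1.   ] F [-21.4 -15.9   7.7] Ftool [ -7.5 -26.7  -1.3] T [-2.36  3.3   0.08] j [-0.11 -0.23  1.57 -0.01  1.82  0.77]
axis torque 1.77 r 0.0709 polar 147.1
```

View pics/s10.png

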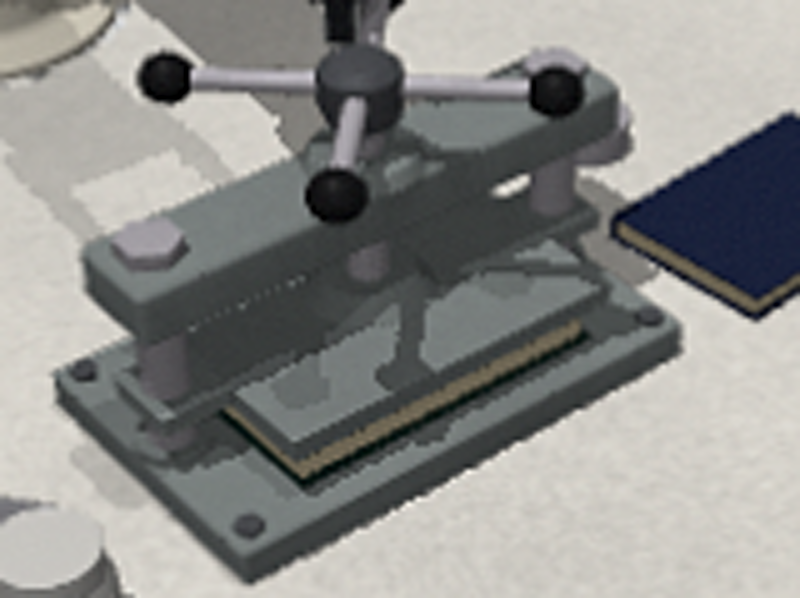

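View pics/w10.png

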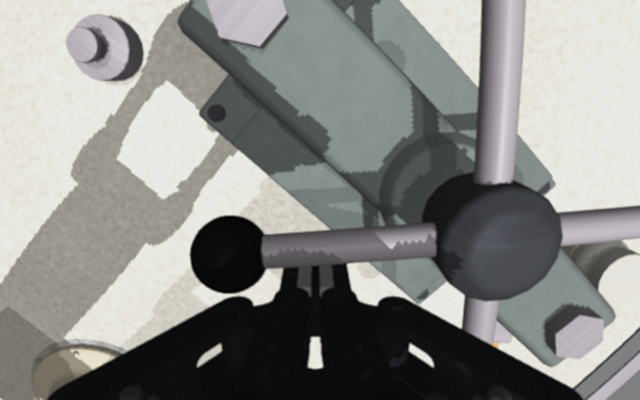

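View pics/t10.png

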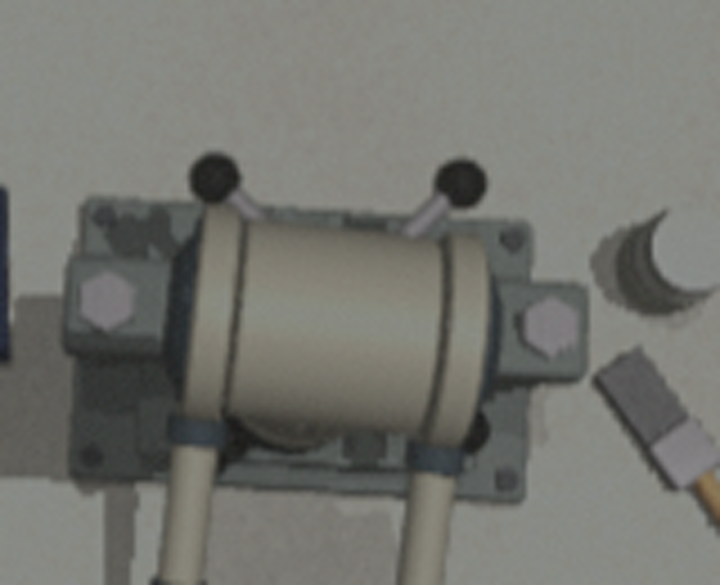

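Emit:
apply_moves:
  targets:
    - [[0,2,0,0,0,0],[0,2,0,0,0,0]]

```text
time: 12.88
eef_pos: [0.479, -0.0183, 0.3898]
ee_rot: [0.68, 1.468, -0.7]
ft_force: [-11.2, -7.0, 1.7]
opening: -0.0
```

```bash
python3 - <<'E'
from workcell import env,snapshot
from h import *
s=env.state();report(s)
S=snapshot("side");T=snapshot("top")
W=wristview(snapshot("wrist"),s);cv2.imwrite("pics/w11.png",W["color"][:,:,::-1])
# visible far balls: top px, side px
t=dark(T,[(290+213/4.5,140+178/4.5),(290+460/4.5,140+183/4.5)]);a=dark(S,[(210+556/5,170+92/4.6),(210+335/5,170+194/4.6)])
X=tri(S,T,a[:,:2],t[:,:2]);print(X.round(4), np.degrees(np.arctan2(*(X[:,:2]-C)[:,::-1].T)),np.abs(proj(T,X)-t[:,:2]).max())
E
```

```text
t 12.88 p [ 0.479  -0.0183  0.3898] yaw 39.4 tilt [-0.014 -0.007 -1.   ] F [-11.2  -7.    1.7] Ftool [ -1.5 -13.1  -1.7] T [-1.15  1.69  0.08] j [-0.11 -0.23  1.56 -0.01  1.82  0.77]
axis torque 0.85 r 0.0706 polar 146.7
[[ 0.6149  0.0154  0.2345]
 [ 0.6131 -0.1337  0.2336]] [ 43.29995621 -45.5995687 ] 0.2083174959963685
```

The wheel now sits at z≈0.234 m, having turned about 211°, and the platen is meeting the book. I push on until the torque reaches about 2 N·m.

Emit:
apply_moves:
  targets:
    - [[0.5,3,-0.5,0,0,0],[0.5,5,-1,1,0,0],[0.5,5,-1,1,0,0]]

```text
time: 13.4
eef_pos: [0.4804, -0.0167, 0.3898]
ee_rot: [0.689, 1.466, -0.726]
ft_force: [-19.2, -14.2, 5.0]
opening: 0.0002
```

```bash
python3 - <<'E'
from workcell import env,snapshot
from h import *
s=env.state();report(s)
E
```

```text
t 13.4 p [ 0.4804 -0.0167  0.3898] yaw 38.1 tilt [-0.022 -0.015 -1.   ] F [-19.2 -14.2   5. ] Ftool [ -4.3 -23.9  -0.7] T [-2.27  2.76  0.05] j [-0.1  -0.22  1.56 -0.02  1.83  0.8 ]
axis torque 1.59 r 0.0703 polar 145.0
```

```bash
python3 - <<'E'
from workcell import env,snapshot
from h import *
s=env.state()
for t in (128,126,124,122):
    p=arc(t,.068,.389,th0=t);print(t,rows(s,[(*p[:3],38)]))
E
```

```text
128 [[0.5, 2.5, -1.0, 0.0, -0.0, 1.5]]
126 [[0.5, 5.0, -1.5, 0.0, -0.0, 1.5]]
124 [[0.5, 7.5, -2.0, 0.0, -0.0, 1.5]]
122 [[0.5, 10.0, -2.0, 0.0, -0.0, 1.5]]
```

Emit:
apply_moves:
  targets:
    - [[0,1.5,-0.5,0,0,0.5],[0.5,3,-1,0,0,0.8],[0.5,3,-1,0,0,0.8]]

```text
time: 13.78
eef_pos: [0.4801, -0.0166, 0.3898]
ee_rot: [0.694, 1.463, -0.729]
ft_force: [-19.1, -16.9, 4.8]
opening: 0.0002
```

```bash
python3 - <<'E'
from workcell import env,snapshot
from h import *
s=env.state();report(s)
p=arc(124,.068,.389,th0=124);print(rows(s,[(*p[:3],38)]))
E
```

```text
t 13.78 p [ 0.4801 -0.0166  0.3898] yaw 37.8 tilt [-0.02  -0.014 -1.   ] F [-19.1 -16.9   4.8] Ftool [ -4.2 -25.5   1.6] T [-2.45  2.98  0.07] j [-0.1  -0.23  1.56 -0.02  1.83  0.81]
axis torque 1.75 r 0.0706 polar 145.1
[[0.5, 7.5, -1.5, -0.0, -0.0, 1.5]]
```

```bash
cat >> h.py <<'E'
def wheel():
    from workcell import snapshot
    S=snapshot("side");T=snapshot("top")
    t=dark(T,[(290+213/4.5,140+178/4.5),(290+460/4.5,140+183/4.5)]);a=dark(S,[(210+556/5,170+92/4.6),(210+335/5,170+194/4.6)])
    X=tri(S,T,a[:,:2],t[:,:2]);ang=np.degrees(np.arctan2(*(X[:,:2]-C)[:,::-1].T));print("balls",X.round(4).tolist(),ang.round(1),"arm angle",(ang[0]+ang[1]+90)/2,t.round(1).tolist(),a.round(1).tolist())
E
python3 - <<'E'
from h import *
wheel()
E
```

```text
balls [[0.6158, 0.015, 0.2349], [0.6129, -0.1339, 0.2339]] [ 42.8 -45.8] arm angle 43.49601255996696 [[337.4, 178.9, 81.0], [392.2, 180.4, 82.0]] [[320.8, 189.9, 102.0], [276.9, 212.8, 133.0]]
```

```bash
python3 - <<'E'
from workcell import env,snapshot
from h import *
s=env.state();W=wristview(snapshot("wrist"),s);cv2.imwrite("pics/w12.png",W["color"][:,:,::-1])
from types import SimpleNamespace
# compare w9(yaw44.3), w12 : bar edge slopes in image + yaw = arm angle
for n in("w9","w10","w11","w12"):
    g=cv2.imread(f"pics/{n}.png")
    gg=cv2.GaussianBlur(cv2.cvtColor(g,cv2.COLOR_BGR2GRAY),(3,3),0).astype(float)
    # bottom edge of bar: strongest gradient rows 250-285
    gy=np.abs(np.diff(gg,axis=0))
    m=g.max(2)<45; l=cv2.connectedComponentsWithStats(m[180:300,180:275].astype(np.uint8))
    k=1+np.argmax(l[2][1:,4]);print(n,"ball c",l[3][k]+[180,180],l[2][k])
E
```

```text
w9 ball c [228.50653378 248.0358804 ] [  11   30   74   77 4515]
w10 ball c [227.87646002 254.23921833] [  11   36   74   77 4452]
w11 ball c [227.75949652 253.61249719] [  11   36   74   76 4449]
w12 ball c [227.87477437 256.20216606] [  11   38   74   77 4432]
```

View pics/w12.png

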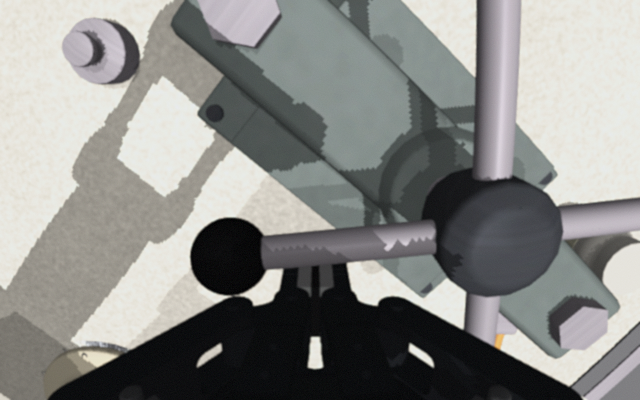

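The wheel has moved about 2° since contact tightened and holds at 1.75 N·m. I lead slightly more to see whether it still turns.

Emit:
apply_moves:
  targets:
    - [[0,2,-0.5,0,0,0.6],[0.5,4,-1,0,0,1],[0.5,4.5,-1,0,0,1],[0.5,4.5,-1,0,0,1]]

```text
time: 14.42
eef_pos: [0.4802, -0.0163, 0.3897]
ee_rot: [0.701, 1.461, -0.733]
ft_force: [-25.5, -19.9, 7.3]
opening: -0.0
```

```bash
python3 - <<'E'
from workcell import env,snapshot
from h import *
s=env.state();report(s);wheel()
W=wristview(snapshot("wrist"),s);cv2.imwrite("pics/w13.png",W["color"][:,:,::-1])
g=W["color"];m=g.max(2)<45; l=cv2.connectedComponentsWithStats(m[180:300,180:275].astype(np.uint8));k=1+np.argmax(l[2][1:,4]);print(l[3][k]+180)
S=snapshot("side");cv2.imwrite("pics/s13.png",cv2.resize(S["color"][200:280,240:350,::-1],None,fx=7,fy=7,interpolation=2))
E
```

```text
t 14.43 p [ 0.4802 -0.0163  0.3897] yaw 37.5 tilt [-0.018 -0.013 -1.   ] F [-25.5 -19.9   7.3] Ftool [ -6.6 -32.5   0.2] T [-3.04  4.02  0.1 ] j [-0.1  -0.23  1.56 -0.02  1.82  0.81]
axis torque 2.19 r 0.0706 polar 144.9
balls [[0.6161, 0.0147, 0.2345], [0.6126, -0.1343, 0.2338]] [ 42.5 -46. ] arm angle 43.26106456482616 [[337.4, 178.8, 81.0], [392.3, 180.5, 81.0]] [[320.8, 190.1, 108.0], [276.8, 212.8, 138.0]]
[227.94708759 257.14628724]
```

View pics/s13.png

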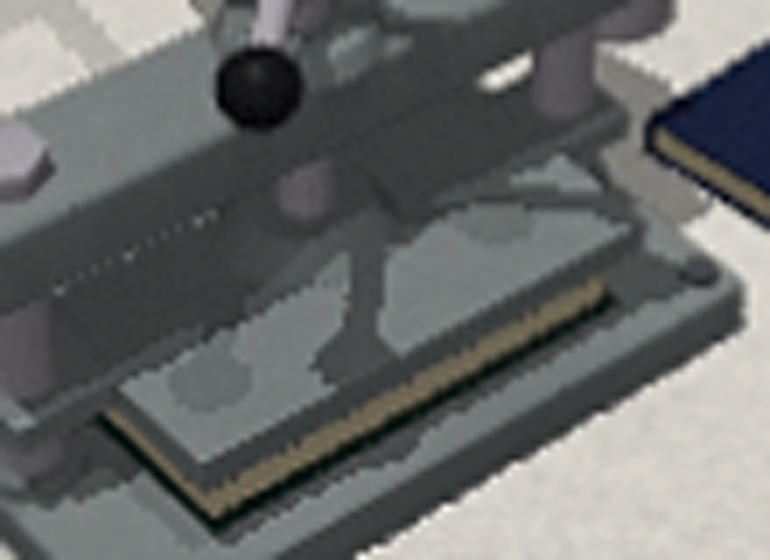

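View pics/w13.png

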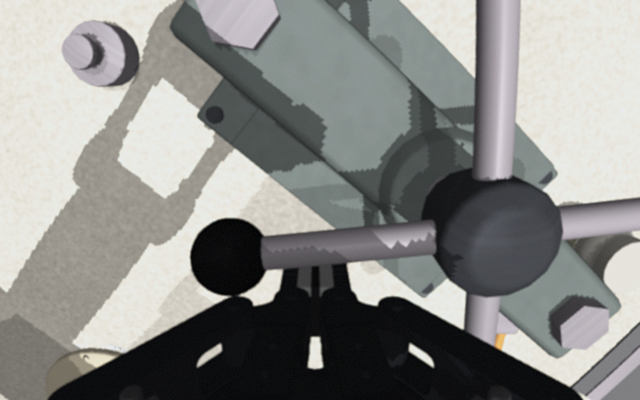

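Torque is 2.19 N·m and the handle stands still, its angle unchanged within about 0.3°. That is stiffer than the text's 2 N·m over 20°, so I'll cross-check on the next arm to rule out the finger being blocked.

Emit:
apply_moves:
  targets:
    - [[0,-6,0,0,0,1],[0,-13,0,0,0,1.3],[-20,-15,0,0,0,1.3],[-40,-15,0,0,0,1.3],[-62,-15,0,0,0,1.3],[-62,-15,0,0,0,1.3]]

```text
time: 15.38
eef_pos: [0.4696, -0.0243, 0.4554]
ee_rot: [0.717, 1.446, -0.712]
ft_force: [0.8, 0.9, -1.4]
opening: 0.0001
```

```bash
python3 - <<'E'
from workcell import env,snapshot
from h import *
s=env.state();report(s);wheel()
th=222.7
x,y,z,w=arc(th,.072,.388,off=.034,th0=th)
for r in rows(s,[(x,y,z+.06,w),(x,y,z,w)]): print(r)
W=wristview(snapshot("wrist"),s);cv2.imwrite("pics/w14.png",W["color"][:,:,::-1])
S=snapshot("side");cv2.imwrite("pics/s14.png",cv2.resize(S["color"][150:290,210:370,::-1],None,fx=4.2,fy=4.2,interpolation=2))
E
```

```text
t 15.38 p [ 0.4696 -0.0243  0.4554] yaw 37.5 tilt [ 0.005  0.001 -1.   ] F [ 0.8  0.9 -1.4] Ftool [ 1.4  1.2 -0.3] T [ 0.03 -0.01 -0.01] j [-0.12 -0.24  1.46  0.    1.92  0.79]
axis torque -0.09 r 0.0759 polar 154.5
balls [[0.6141, 0.0164, 0.234], [0.6138, -0.1328, 0.2336]] [ 44. -45.] arm angle 44.48179266983155 [[336.9, 179.7, 88.0], [391.8, 180.1, 81.0]] [[320.9, 189.6, 102.0], [277.6, 212.8, 136.0]]
[7.5, -34.0, 108.0, -95.0, 0.5, -0.0]
[67.5, -34.5, 108.0, -95.0, 0.5, -0.0]
```

View pics/w14.png

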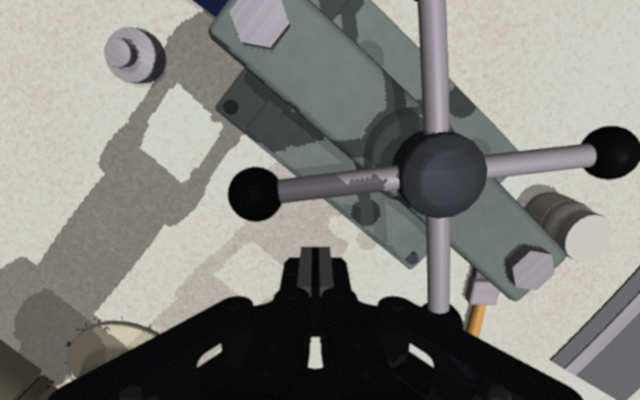

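View pics/s14.png

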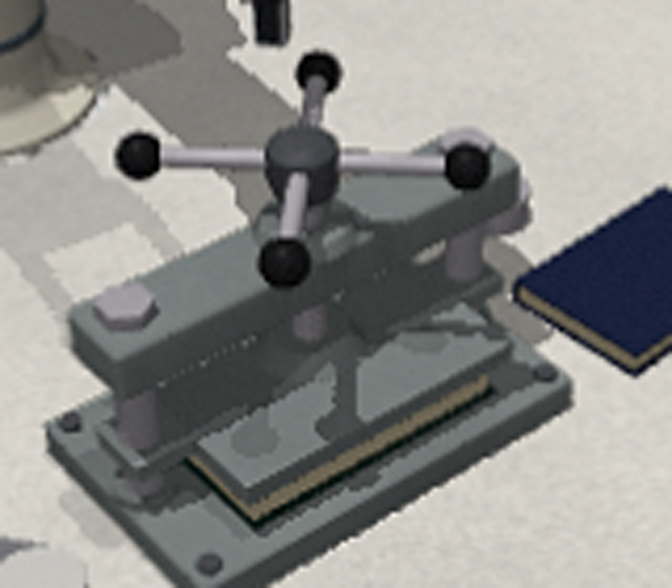

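Released, the handle reads 44.5°, against 43.3° under load. It sprang back about 1°, so I check on the arm at about 223°.

Emit:
apply_moves:
  targets:
    - [[6,-8,5,-10,0,0],[6,-14,15,-20,0,0],[6,-19,28,-30,0,0],[6,-23,42,-40,0,0],[6,-27,57,-50,0,0],[6,-30,70,-60,0,0],[6,-32,84,-70,0,0],[6,-34,96,-80,0,0]]

```text
time: 16.58
eef_pos: [0.5013, -0.1218, 0.4438]
ee_rot: [-0.378, 1.54, 0.383]
ft_force: [-0.2, -0.6, 0.0]
opening: -0.0003
```

```bash
python3 - <<'E'
from workcell import env,snapshot
from h import *
s=env.state();report(s)
th=223.5
x,y,z,w=arc(th,.070,.3875,off=.036,th0=th)
for r in rows(s,[(x,y,z+d,w) for d in (.06,.03,0)]+[arc(t,.070,.3875,off=.018,th0=t) for t in (223.5,220,215,210)]): print(r)
W=wristview(snapshot("wrist"),s);cv2.imwrite("pics/w15.png",W["color"][:,:,::-1])
E
```

```text
t 16.57 p [ 0.5013 -0.1218  0.4438] yaw 117.8 tilt [-0.003  0.002 -1.   ] F [-0.2 -0.6  0. ] Ftool [-0.  -0.4 -0.5] T [-0.01 -0.    0.01] j [-0.3  -0.12  1.37  0.    1.9  -0.79]
axis torque 0.01 r 0.0745 polar -119.5
[-4.0, -13.5, 5.0, -15.5, -0.0, -0.0]
[26.0, -13.5, 5.0, -15.5, -0.0, -0.0]
[56.0, -13.5, 5.0, -15.5, -0.0, -0.0]
[56.5, 4.0, 0.5, -15.5, -0.0, -0.0]
[56.5, 7.5, -1.5, -12.0, -0.0, -0.0]
[56.5, 13.5, -4.5, -7.0, -0.0, -0.0]
[56.5, 19.5, -6.5, -2.0, -0.0, -0.0]
```

View pics/w15.png

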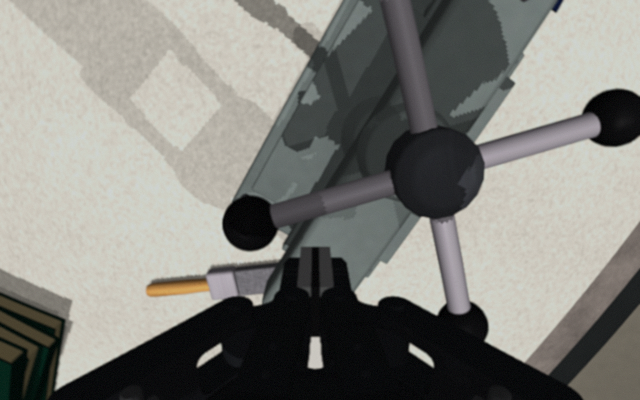

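The third arm, with its ball at (250,222), is just ahead of the finger. I align, lower and touch it.

Emit:
apply_moves:
  targets:
    - [[-4,-13.5,5,-10,0,0],[-4,-13.5,5,-15.5,0,0],[18,-13.5,5,-15.5,0,0],[37,-13.5,5,-15.5,0,0],[55,-13.5,5,-15.5,0,0],[55,-13.5,5,-15.5,0,0],[55,-4,3,-15.5,0,0],[55,0,2,-15.5,0,0]]

```text
time: 17.62
eef_pos: [0.5028, -0.1212, 0.3897]
ee_rot: [-0.595, 1.489, 0.597]
ft_force: [-0.6, 0.0, -0.2]
opening: -0.0
```

```bash
python3 - <<'E'
from workcell import env,snapshot
from h import *
s=env.state();report(s)
for r in rows(s,[arc(t,.070,.3885,off=.018,th0=t) for t in (224,222,220,218,216,214,212)]): print(r)
W=wristview(snapshot("wrist"),s);cv2.imwrite("pics/w16.png",W["color"][:,:,::-1])
E
```

```text
t 17.62 p [ 0.5028 -0.1212  0.3897] yaw 133.7 tilt [-0.002  0.001 -1.   ] F [-0.6  0.  -0.2] Ftool [ 0.2  0.4 -0.4] T [0.03 0.04 0.04] j [-0.3  -0.13  1.48  0.    1.8  -1.06]
axis torque -0.04 r 0.0732 polar -118.7
[1.0, 4.0, -0.0, -0.5, -0.0, -0.0]
[1.0, 6.0, -0.5, 1.5, -0.0, -0.0]
[1.0, 8.5, -1.0, 3.5, -0.0, -0.0]
[1.0, 11.0, -1.5, 5.5, -0.0, -0.0]
[1.0, 13.5, -2.0, 7.5, -0.0, -0.0]
[1.0, 16.0, -2.0, 9.5, -0.0, -0.0]
[1.0, 18.5, -2.5, 11.5, -0.0, -0.0]
```

View pics/w16.png

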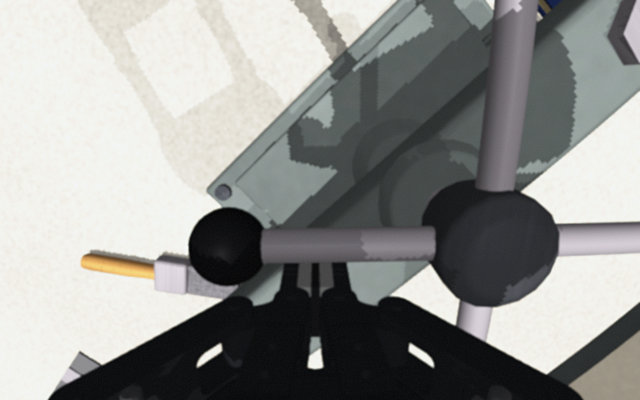

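Emit:
apply_moves:
  targets:
    - [[0.5,2,0,0,0,0],[1,4,-0.5,1,0,0],[1,6,-0.5,2,0,0],[1,7.5,-1,3,0,0]]

```text
time: 18.18
eef_pos: [0.4989, -0.1189, 0.3899]
ee_rot: [-0.561, 1.492, 0.543]
ft_force: [21.9, -17.1, -4.4]
opening: -0.0001
```

```bash
python3 - <<'E'
from workcell import env,snapshot
from h import *
s=env.state();report(s)
W=wristview(snapshot("wrist"),s);cv2.imwrite("pics/w17.png",W["color"][:,:,::-1])
p=arc(220,.070,.3885,th0=220);print(rows(s,[(*p[:3],131)]))
E
```

```text
t 18.18 p [ 0.4989 -0.1189  0.3899] yaw 130.5 tilt [ 0.011 -0.008 -1.   ] F [ 21.9 -17.1  -4.4] Ftool [  4.8 -27.1   5.6] T [-2.78 -3.44  0.02] j [-0.3  -0.15  1.49 -0.    1.79 -1.01]
axis torque 2.02 r 0.0732 polar -122.3
[[1.5, 4.5, -0.5, -0.5, 0.0, 1.0]]
```

View pics/w17.png

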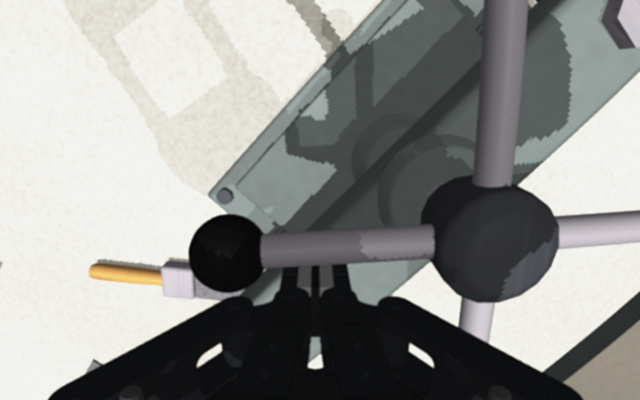

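The independent push on a third arm gives the same stop: 2.0 N·m with only about 1° of movement. The handle is tight and nothing is blocking the finger. I withdraw and check the platen height with a clear view.

Emit:
apply_moves:
  targets:
    - [[0,-6,0,0,0,0.8],[0,-13,0,0,0,0.8],[-25,-15,0,0,0,0.8],[-60,-15,0,0,0,0.8],[-80,-15,-40,0,0,0.8],[-80,-15,-90,0,0,0.8],[-80,-15,-140,0,0,0.8],[-80,-15,-190,0,0,0.8]]

```text
time: 19.23
eef_pos: [0.3618, -0.2534, 0.4697]
ee_rot: [-0.551, 1.497, 0.554]
ft_force: [-0.8, -1.7, 0.3]
opening: 0.0
```

Emit:
apply_moves:
  targets:
    - [[0,-30,-30,0,0,0],[0,-60,-50,0,0,0],[0,-60,-50,0,0,0]]

```text
time: 19.6
eef_pos: [0.3625, -0.3333, 0.4684]
ee_rot: [-0.547, 1.498, 0.553]
ft_force: [-0.0, 0.4, 0.4]
opening: 0.0003
```

```bash
python3 - <<'E'
from workcell import env,snapshot
from h import *
s=env.state();report(s)
S=snapshot("side");T=snapshot("top")
np.savez("st.npz",S=S["color"],T=T["color"])
cv2.imwrite("pics/s18.png",cv2.resize(S["color"][150:300,215:375,::-1],None,fx=5,fy=4,interpolation=2))
cv2.imwrite("pics/t18.png",cv2.resize(T["color"][150:270,290:450,::-1],None,fx=5,fy=5,interpolation=2))
a=dark(S,[(320,190),(277,213),(245,187),(285,168)]);b=dark(T,[(337,179),(392,180),(338,236),(393,234)])
from itertools import permutations
r=[]
for p in permutations(range(4)):
    X=tri(S,T,a[:,:2],b[list(p),:2]);r.append((np.abs(proj(S,X)-a[:,:2]).sum()+np.abs(proj(T,X)-b[list(p),:2]).sum(),X))
e,X=min(r,key=lambda t:t[0]);c=X.mean(0);print(e,X.round(4).tolist(),c.round(4),np.degrees(np.arctan2(*(X-c)[:,[1,0]].T)).round(1))
E
```

```text
t 19.6 p [ 0.3625 -0.3333  0.4684] yaw 130.3 tilt [ 0.     0.004 -1.   ] F [-0.   0.4  0.4] Ftool [-0.4  0.3  0.2] T [-0.03  0.05 -0.01] j [-0.81 -0.17  1.37  0.    1.94 -1.52]
axis torque -0.07 r 0.3273 polar -122.4
1.5897231588208172 [[0.6142, 0.0164, 0.234], [0.6136, -0.1329, 0.2341], [0.4637, -0.1313, 0.2353], [0.4659, 0.0181, 0.2385]] [ 0.5394 -0.0574  0.2355] [  44.6  -45.5 -135.6  134.2]
```

View pics/s18.png

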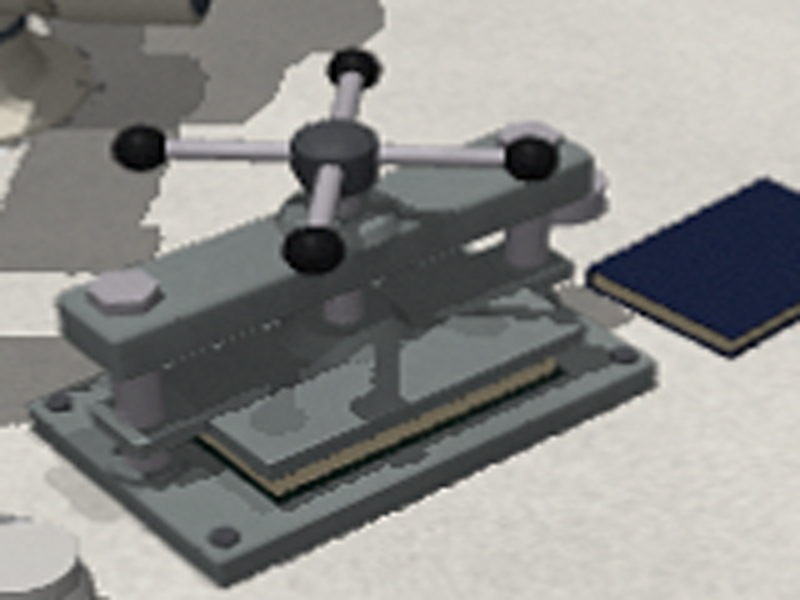

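View pics/t18.png

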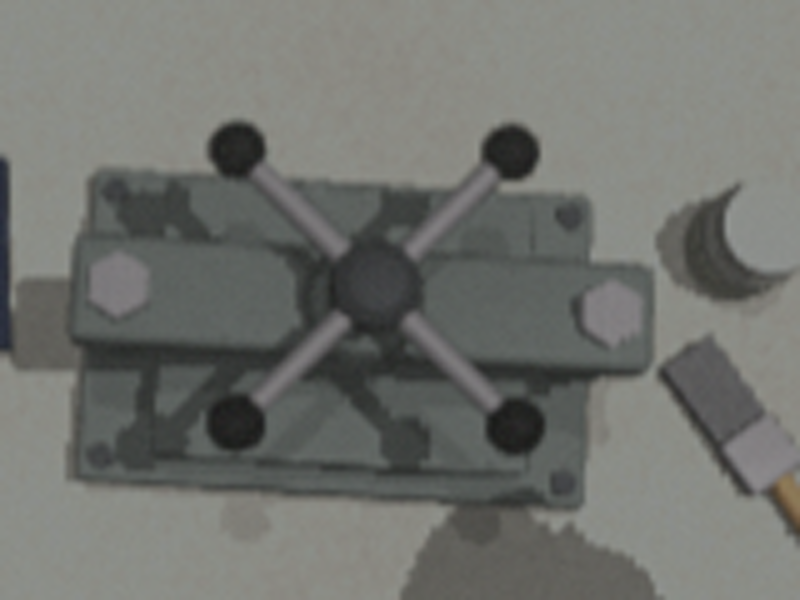

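```bash
python3 - <<'E'
from workcell import env,snapshot
from h import *
S=snapshot("side");T=snapshot("top")
n=plane(T,[(290+118/5,150+286/5),(290+612/5,150+312/5)],.189);print(n.round(4),np.linalg.norm(n[0]-n[1]))
d=n[0]-n[1];c=n.mean(0)[:2];yaw=np.arctan2(d[1],d[0])-np.pi/2;print("c",c,"yaw",np.degrees(yaw))
c=np.array([.5387,-.0573])
Rz=np.array([[np.cos(yaw),-np.sin(yaw)],[np.sin(yaw),np.cos(yaw)]])
q=plane(S,[(268.6,266.5),(332,232)],.080);print("platen corners cast at z=.08 in press frame",((q[:,:2]-c)@Rz).round(4))
for h in (.075,.085,.09): print(h,((plane(S,[(268.6,266.5),(332,232)],h)[:,:2]-c)@Rz).round(4).tolist())
# same for start picture
S0=cv2.imread("pics/side0.png")
img=cv2.resize(S["color"][220:290,240:345,::-1],None,fx=7,fy=7,interpolation=cv2.INTER_NEAREST)
i0=cv2.resize(S0[220:290,240:345],None,fx=7,fy=7,interpolation=cv2.INTER_NEAREST)
cv2.imwrite("pics/s19.png",img);cv2.imwrite("pics/s19_0.png",i0)
for z in (.08,.062,.08+.017,.062+.017):
    P3=[np.r_[Rz@np.array([.085,y])+c,z] for y in(-.113,.113)];print(z,proj(S,P3).round(1).tolist())
E
```

```text
[[ 0.5448  0.0791  0.189 ]
 [ 0.5309 -0.1971  0.189 ]] 0.27654883846092665
c [ 0.53785256 -0.05899436] yaw -2.86512461584296
platen corners cast at z=.08 in press frame [[ 0.0877 -0.1141]
 [ 0.0898  0.1088]]
0.075 [[0.0834, -0.1113], [0.0856, 0.1128]]
0.085 [[0.0919, -0.1168], [0.0941, 0.1047]]
0.09 [[0.0962, -0.1195], [0.0983, 0.1007]]
0.08 [[268.3, 265.8], [332.0, 230.6]]
0.062 [[268.7, 270.6], [331.8, 235.3]]
0.097 [[268.0, 261.1], [332.2, 226.1]]
0.079 [[268.4, 266.0], [332.0, 230.8]]
```

View pics/s19.png

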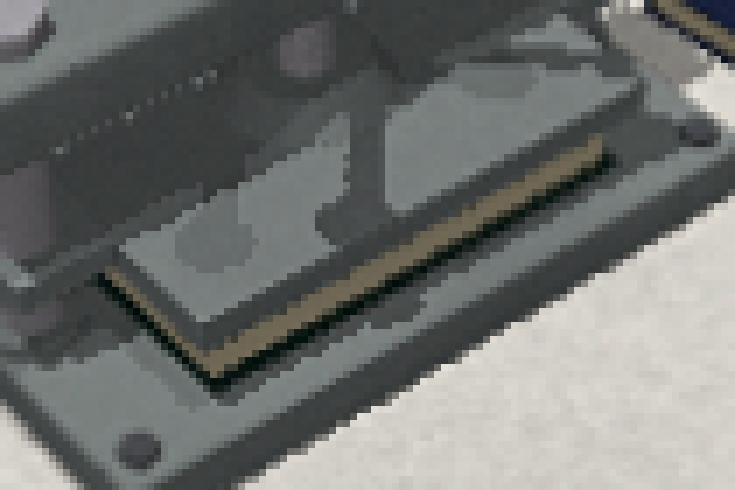

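View pics/s19_0.png

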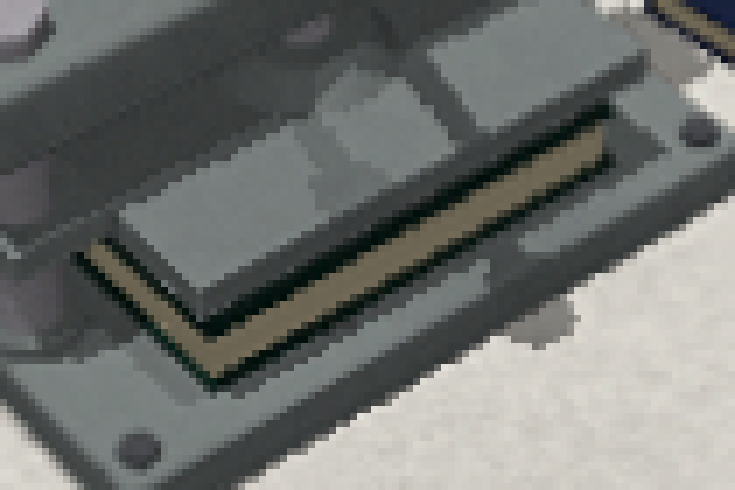

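```bash
python3 - <<'E'
from workcell import env,job_done
s=env.state();print(s["time"],s["ft_force"].round(1));print(job_done())
E
```

```text
19.8 [ 0.2  0.4 -0.7]
the job is handed in; nothing more can be done
None
```

I wound the press down until the handle was tight, took the hand well clear, and handed the job in at 19.8 s.

**Winding down:** I turned the handle about 210° clockwise, pushing only with the closed fingers on the bare bars. It ran freely at about 0.4 N·m, then came up tight. It held at 2.2 N·m on the second arm, and a check push on a third arm gave 2.0 N·m, so nothing was blocking the finger. The highest wrist force I read was about 33 N, and I pushed no further.

**Last checks:**
- **Heights:** the handle now stands at 0.2355 m by camera, or 0.2346 m worked out from the turn; 0.235 m is where the platen meets the book. The platen's top is at about 80 mm, to within 2 mm, which is contact height, and the side view shows no gap.
- **Surroundings:** the book's corner has not moved between the first and last side views. I saw no change in the waiting book, jar or brush in the closing pictures. The weight was out of frame in those; it was standing in the wrist views taken during the work.
- **Hand:** the force reading was near zero once it was clear.

**What disagreed:** the tightening came much more abruptly than described. The handle gave about 1–2° for some 2 N·m instead of about 20°, and it sprang back about 1° each time I released it. I went by the torque and did not try to force more angle. I can't see how much pressure stays on the book after that spring-back.

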